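# Put the basting jars and wands away

## Robot

A 6-joint arm with a two-finger parallel gripper is mounted at the origin on the work surface. World frame = base frame: x ahead of the robot, y to its left, z up, the work surface at z = 0. Lengths are in mm, angles in rad, forces in N, time in s.
With the tool pointing down it reaches from about 350 to 975 mm from the base axis. Payload 17.4 kg.
Tool frame: the origin (TCP) lies on the centre line of the jaws, within the pads' length; the fingertips stand 25 mm ahead of it and the grasp point (between the pads) lies 6 mm ahead of it (tip_reach is the distance from the TCP to the fingertips, in mm); z points along the fingers, y is the direction in which the jaws open and shut (so a half turn about z gives the same grasp; the last joint's range is limited). The gripper opens to 85 mm and grips with 20 to 120 N. Pads are 22 mm wide; open, the fingers measure 114 mm over their backs; the gripper's body (76 mm by 85 mm) begins 54 mm behind the grasp point. The pads swing forward as they close: fully open they stand 13 mm farther back than shut.
Start: joints at [1.098, 0.116, 1.442, -0, 1.584, -0.038], TCP at [284.338, 612.197, 256.303] pointing down, gripper open.
Joint ranges: [-2.83, 2.83], [-0.83, 2.19], [0.07, 2.5], [-1.14, 4.28], [0.01, 3], [-2.97, 2.97]. Speed limits (rad/s): [1.89, 1.89, 2.22, 3.14, 3.14, 3.14].

## Interface

Orientations are given as a unit quaternion [w, x, y, z].
In Python, from workcell import * gives the robot as it stands.
- The arm moves only by the tool arm_command, never from a script. Its argument "increments" is a list of rows, each an object of numbers: "rx", "ry", "rz": the turn, a rotation vector about the world's x, y, z in degrees; "dx", "dy", "dz": the shift along the world's x, y, z in m; "gripper": the opening, from -1 (shut) to 1 (fully open). In form: [{"rx": .., "ry": .., "rz": .., "dx": .., "dy": .., "dz": .., "gripper": ..}, ...]. A call has 1 to 20 rows; each row shifts and turns the commanded pose from where the row before left it; what a row does not reach is not made up. A row lasts 1/12 s, in which the tool goes at most 41.7 mm and 7.16 degrees, less where a joint would pass 70% of its speed; a pose out of reach is approached as far as the arm can. A call is refused whole if a number of a shift passes 0.0417 or a number of a turn 7.16, either way. A call with a gripper value outside its range is refused whole. The fingers move at their own pace and stop on an object; "grip_force" is the grip in N (left out, the last holds). Time passes only in rows, so rows that do not move let the fingers close. It gives the time, the measured TCP pose, the force and the opening at its end, in the units of the state.
- sense(): the state, without advancing time (a new reading comes with each control period).
- camera(name): name is "scene" or "side" or "wrist"; returns a dict with "image" (420x560x3 uint8, blue, green, red), "range_z" (420x560 float32, mm along the optical axis (not along the pixel's ray), 0 where there is no reading), "camera_matrix" (3x3 intrinsics, pixels), "R" (3x3) and "t" (3): a world point X has camera coordinates R X + t. Camera axes: x right, y down, z forward; pixel columns grow to the right and rows downward; lengths in mm; the calibration is good to about 2 mm. A picture is of the moment at which its call begins.
- sign_off(): hands the job in, once; it reports no verdict.
The state is a dict: "time": time; "qpos": joint angles; "qd": joint speeds; "tau": joint torques, N m; "tool_pos": TCP position; "tool_rot": TCP orientation; "contact_force": force on the tool from outside, world axes, zero at the start; "moment": the same for the moment, N m; "opening": opening from 0.0 (shut) to 1.0 (fully open).
Only numpy, scipy, OpenCV 4.12 (cv2) and the standard library are available. Lean on these libraries where they do the work, as an engineer would, in place of code of your own. Each camera call takes 0.05 s, during which the arm holds its last target.

## Task

The washing-up is dry: first stand every basting jar on the towel upright in the wooden tray slot of its lid's colour, then take the wand of the same colour from the drying rack and put it stem first through the hole in that jar's lid, all the way down until its flange lies on the lid. A wand whose jar is not there stays in the rack. Leave the butter dish, the butter jar and the sugar tin where they are.

Things in the scene. Friction and masses are not known exactly. Their poses are not given: they have to be found in the camera images.
- tray: Fixed brown wooden board, 370 x 100 x 10 mm, long along its x axis, flat on the counter to the left or right of the towel, carrying the four slots in a row. Origin: centre of its underside.
- slot_red: Fixed square wooden slot on the tray, marked red by a red inlay on its floor and red strips on two of its walls; inner width 70 x 70 mm, walls 5 mm thick and 40 mm high. Origin: centre of its inner floor (14 mm above the counter), z up, x along the row of slots (86 mm apart). The jar with the red lid belongs here.
- slot_yellow: Fixed square wooden slot on the tray, marked yellow by a yellow inlay on its floor and yellow strips on two of its walls; inner width 70 x 70 mm, walls 5 mm thick and 40 mm high. Origin: centre of its inner floor (14 mm above the counter), z up, x along the row of slots (86 mm apart). The jar with the yellow lid belongs here.
- slot_green: Fixed square wooden slot on the tray, marked green by a green inlay on its floor and green strips on two of its walls; inner width 70 x 70 mm, walls 5 mm thick and 40 mm high. Origin: centre of its inner floor (14 mm above the counter), z up, x along the row of slots (86 mm apart). The jar with the green lid belongs here.
- slot_blue: Fixed square wooden slot on the tray, marked blue by a blue inlay on its floor and blue strips on two of its walls; inner width 70 x 70 mm, walls 5 mm thick and 40 mm high. Origin: centre of its inner floor (14 mm above the counter), z up, x along the row of slots (86 mm apart). The jar with the blue lid belongs here.
- jar_red: Loose round glass jar standing on the counter, with a red screwed-on lid: glass 56 mm diameter, 76 mm high; lid 58 mm diameter, 16 mm high, its flat top 92 mm above the jar's bottom; about 0.3 kg, mostly in its thick bottom. A 20 mm hole in the lid's middle opens into the empty jar. Origin: centre of the jar's underside, z up towards the lid. May be absent.
- jar_yellow: Loose round glass jar standing on the counter, with a yellow screwed-on lid: glass 56 mm diameter, 76 mm high; lid 58 mm diameter, 16 mm high, its flat top 92 mm above the jar's bottom; about 0.3 kg, mostly in its thick bottom. A 20 mm hole in the lid's middle opens into the empty jar. Origin: centre of the jar's underside, z up towards the lid. May be absent.
- jar_green: Loose round glass jar standing on the counter, with a green screwed-on lid: glass 56 mm diameter, 76 mm high; lid 58 mm diameter, 16 mm high, its flat top 92 mm above the jar's bottom; about 0.3 kg, mostly in its thick bottom. A 20 mm hole in the lid's middle opens into the empty jar. Origin: centre of the jar's underside, z up towards the lid. May be absent.
- jar_blue: Loose round glass jar standing on the counter, with a blue screwed-on lid: glass 56 mm diameter, 76 mm high; lid 58 mm diameter, 16 mm high, its flat top 92 mm above the jar's bottom; about 0.3 kg, mostly in its thick bottom. A 20 mm hole in the lid's middle opens into the empty jar. Origin: centre of the jar's underside, z up towards the lid. May be absent.
- rack: Fixed light-wood drying rack on the towel's other side from the tray: a plate 270 x 70 x 12 mm, top 90 mm above the counter, on two end panels, long along its x axis; four 20 mm through holes along the middle of the plate, 65 mm apart, in which the wands hang. Origin: centre of its underside on the counter.
- wand_red: Loose basting wand, red, 60 g, hanging upright in a rack hole by its flange (30 mm diameter, 5 mm thick). Above the flange a round grip, 24 mm diameter, top 40 mm above the flange's underside; below it a stiff 13 mm stem, 75 mm long, its last 8 mm tapering to 7 mm. Origin: centre of the flange's underside, z up to the grip; seated in the red jar's lid it is 92 mm above the jar's origin.
- wand_yellow: Loose basting wand, yellow, 60 g, hanging upright in a rack hole by its flange (30 mm diameter, 5 mm thick). Above the flange a round grip, 24 mm diameter, top 40 mm above the flange's underside; below it a stiff 13 mm stem, 75 mm long, its last 8 mm tapering to 7 mm. Origin: centre of the flange's underside, z up to the grip; seated in the yellow jar's lid it is 92 mm above the jar's origin.
- wand_green: Loose basting wand, green, 60 g, hanging upright in a rack hole by its flange (30 mm diameter, 5 mm thick). Above the flange a round grip, 24 mm diameter, top 40 mm above the flange's underside; below it a stiff 13 mm stem, 75 mm long, its last 8 mm tapering to 7 mm. Origin: centre of the flange's underside, z up to the grip; seated in the green jar's lid it is 92 mm above the jar's origin.
- wand_blue: Loose basting wand, blue, 60 g, hanging upright in a rack hole by its flange (30 mm diameter, 5 mm thick). Above the flange a round grip, 24 mm diameter, top 40 mm above the flange's underside; below it a stiff 13 mm stem, 75 mm long, its last 8 mm tapering to 7 mm. Origin: centre of the flange's underside, z up to the grip; seated in the blue jar's lid it is 92 mm above the jar's origin.
- butter_dish: Bystander: blue covered butter dish, 100 x 170 x 54 mm, loose. Origin: centre of its underside.
- butter_jar: Bystander: glass preserving jar with yellow butter in it, 84 mm diameter, 100 mm high, loose. Origin: centre of its underside.
- sugar_tin: Bystander: white ceramic tin with steel lid, 94 mm diameter, 82 mm high, loose. Origin: centre of its underside.
Things that resemble listed ones, but are neither listed nor needed, are in the scene too. What is shaped like the jar_red but purple is not meant. Leave any pink look-alike of the jar_blue alone.

How it is judged:
By the outcome, as a careful person would: the job done as asked, in the order asked, and still so for the second after the job is handed in, with the robot touching nothing.
Of jar_red, jar_yellow, jar_green, jar_blue only 3 to 4 are there at a start; the rules pass over those that are not, and their reading is None.
At some moment in a run one of jar_red, jar_yellow, jar_green, jar_blue may be knocked a few centimetres aside while the robot is not near it.
It also fails if it takes over 210 s, if anything falls off the work surface, if the arm or the gripper's body presses on something with over 40 N, if the wrist force passes 120 N, or if a joint passes its speed limit or range.

## Working session

There is one attempt and no reset: what is moved stays moved. The work goes in short steps, Python scripts to look and compute and a tool call to move; the robot and the scene stay as the last step left them, time stands still between calls to the robot, and variables do not carry over. Pictures are saved under pics/ and viewed, and the job is handed in when it is done.

Besides the shell and the picture viewer there is one more tool, called after "Emit:" by a JSON object that holds its "fn" and its "kwargs", one argument or row to a line. arm_command: Moves the arm, as the interface text tells. Its arguments: {"type":"object","properties":{"increments":{"type":"array","items":{"type":"object","properties":{"rx":{"type":"number"},"ry":{"type":"number"},"rz":{"type":"number"},"dx":{"type":"number"},"dy":{"type":"number"},"dz":{"type":"number"},"gripper":{"type":"number"}}}},"grip_force":{"type":"number"}},"required":["increments"]}

```bash
mkdir -p pics; ls
cat > h.py <<'E'
from workcell import *
import numpy as np, cv2
def grab(n,tag):
    c=camera(n); cv2.imwrite(f'pics/{tag}.png',c['image']); np.savez(f'{tag}.npz',**c); return c
def pts(c):
    z=c['range_z'].astype(float);K=c['camera_matrix'];v,u=np.mgrid[:z.shape[0],:z.shape[1]]
    P=np.stack([(u-K[0,2])/K[0,0]*z,(v-K[1,2])/K[1,1]*z,z],-1)
    return (P-c['t'])@c['R']   # R^T (P-t)
E
python3 - <<'E'
from h import *
s=sense();print(s)
for n in('scene','side','wrist'):
    c=grab(n,n+'0');print(n,c['camera_matrix'].round(1).tolist(),(-c['R'].T@c['t']).round(0),c['R'].round(2).tolist())
E
```

```text
pics
{'time': 0.0, 'qpos': array([ 1.09822960e+00,  1.16474797e-01,  1.44228558e+00, -8.17704790e-06,
        1.58395197e+00, -3.77664606e-02]), 'qd': array([-0.00025734, -0.00198203, -0.00125911, -0.00054525, -0.00119653,
        0.00054705]), 'tau': array([-5.64293994e-03, -7.32014036e+01, -6.32476473e+01, -4.10785533e-04,
        6.66943146e-03,  5.50649054e-05]), 'tool_pos': array([284.24764819, 612.05881989, 255.55707392]), 'tool_rot': array([-1.37353454e-04,  2.15691699e-01,  9.76461355e-01, -5.42752512e-04]), 'contact_force': array([ 0.52732574, -0.07762441, -0.2800789 ]), 'moment': array([ 0.02067441,  0.01343025, -0.04641262]), 'opening': 1.0038073026292453}
scene [[515.5, 0.0, 280.7], [0.0, 515.5, 208.8], [0.0, 0.0, 1.0]] [1146. -711.  901.] [[0.77, 0.63, 0.0], [0.42, -0.51, -0.75], [-0.47, 0.58, -0.67]]
side [[429.6, 0.0, 277.8], [0.0, 429.6, 205.2], [0.0, 0.0, 1.0]] [ 425. -677.  640.] [[0.97, -0.22, 0.01], [-0.12, -0.6, -0.79], [0.18, 0.77, -0.61]]
wrist [[296.1, 0.0, 283.5], [0.0, 296.1, 207.0], [0.0, 0.0, 1.0]] [219. 641. 373.] [[0.42, 0.91, -0.0], [0.87, -0.4, 0.28], [0.26, -0.12, -0.96]]
```

View pics/scene0.png

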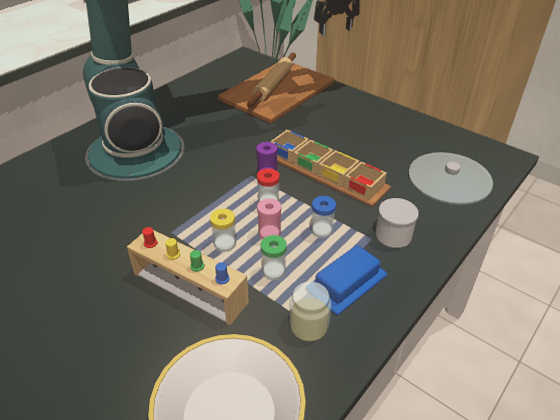

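View pics/side0.png

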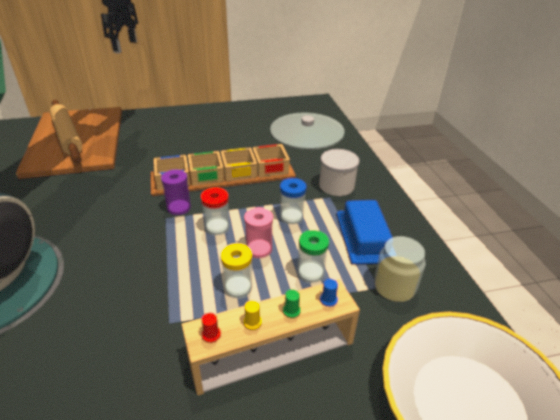

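View pics/wrist0.png

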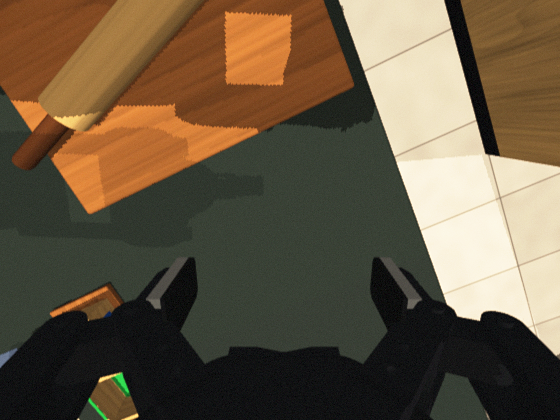

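All four jars are there: in the scene view red is at (268,180), yellow (222,222), green (273,248) and blue (323,207). The purple look-alike at (267,155) and the pink one at (270,218) stay where they are. The tray is at the top and the rack at lower left, holding all four wands.

```bash
cat >> h.py <<'E'
HUE={'red':[(0,7),(172,180)],'yellow':[(22,32)],'green':[(50,80)],'blue':[(105,122)],'purple':[(130,155)],'pink':[(160,172)]}
def blobs(c,minA=25):
    hsv=cv2.cvtColor(c['image'],cv2.COLOR_BGR2HSV);P=pts(c);out=[]
    for n,rs in HUE.items():
        m=np.zeros(hsv.shape[:2],np.uint8)
        for a,b in rs: m|=cv2.inRange(hsv,(a,130 if n!='pink' else 80,70),(b,255,255))
        k,l,st,ce=cv2.connectedComponentsWithStats(m)
        for i in range(1,k):
            if st[i,4]>=minA:
                q=P[(l==i)&(c['range_z']>0)]
                if len(q)<5: continue
                out.append((n,ce[i].round(0),st[i,4],q,l==i))
    return out
def circ(q,r=None):
    # algebraic-ish circle centre by least squares
    from scipy.optimize import least_squares
    x0=q[:,:2].mean(0)
    return x0
E
python3 - <<'E'
from h import *
for n in('scene','side'):
    c=dict(np.load(n+'0.npz'))
    for nm,ce,A,q,_ in blobs(c):
        if q[:,2].max()<-50 or q[:,2].max()>200: continue
        top=q[q[:,2]>np.percentile(q[:,2],97)-6]
        lo,hi=np.percentile(top,[3,97],axis=0)
        print(n,nm,ce,A,'z',np.percentile(q[:,2],[3,50,97]).round(0),'topmean',top.mean(0).round(0),'mid',((lo+hi)/2).round(0),'ext',(hi-lo).round(0),len(top))
E
```

```text
scene red [372. 167.] 29 z [51. 55. 58.] topmean [629. 318.  55.] mid [630. 318.  55.] ext [43.  6.  6.] 26
scene red [268. 177.] 328 z [77. 91. 95.] topmean [466.  71.  92.] mid [466.  72.  92.] ext [51. 49.  6.] 222
scene red [363. 180.] 114 z [12. 16. 57.] topmean [637. 243.  55.] mid [639. 245.  55.] ext [53. 15.  6.] 31
scene red [357. 187.] 137 z [20. 36. 48.] topmean [633. 239.  46.] mid [632. 239.  46.] ext [46.  7.  6.] 30
scene red [149. 237.] 221 z [ 91. 115. 131.] topmean [ 423. -276.  129.] mid [ 423. -276.  129.] ext [21. 19.  6.] 75
scene yellow [346. 155.] 31 z [ 1. 54. 57.] topmean [544. 316.  55.] mid [544. 317.  55.] ext [46.  8.  5.] 27
scene yellow [336. 168.] 106 z [12. 16. 57.] topmean [550. 241.  55.] mid [553. 242.  55.] ext [56. 11.  6.] 35
scene yellow [330. 175.] 113 z [23. 36. 47.] topmean [548. 237.  45.] mid [550. 238.  45.] ext [43.  7.  8.] 32
scene yellow [222. 218.] 390 z [79. 91. 95.] topmean [ 486. -115.   92.] mid [ 486. -115.   92.] ext [51. 50.  6.] 283
scene yellow [172. 249.] 227 z [ 93. 115. 132.] topmean [ 489. -267.  130.] mid [ 488. -267.
[... 2858 characters left out ...]
49. 51.  5.] 454
side green [292. 304.] 339 z [ 94. 117. 130.] topmean [ 549. -262.  129.] mid [ 549. -262.  128.] ext [17. 19.  6.] 140
side blue [293. 187.] 411 z [-1. 90. 92.] topmean [636.  69.  90.] mid [636.  71.  89.] ext [51. 51.  6.] 318
side blue [363. 230.] 2512 z [ 6. 50. 54.] topmean [776. -35.  52.] mid [777. -32.  52.] ext [ 72. 126.   5.] 1360
side blue [329. 292.] 307 z [ 94. 119. 130.] topmean [ 613. -253.  129.] mid [ 613. -252.  128.] ext [17. 20.  5.] 129
side purple [176. 191.] 890 z [ 8. 65. 92.] topmean [382. 156.  90.] mid [382. 158.  89.] ext [47. 49.  6.] 270
side pink [250. 216.] 34 z [90. 91. 92.] topmean [526. -15.  91.] mid [528. -14.  91.] ext [14. 30.  2.] 34
```

Emit:
{"fn": "arm_command", "kwargs": {
  "increments": [
    {"dx": 0.01, "dy": -0.016, "rz": 3},
    {"dx": 0.0216, "dy": -0.0332, "dz": 0.01, "rz": 5},
    {"dx": 0.0216, "dy": -0.0332, "dz": 0.01, "rz": 5},
    {"dx": 0.0216, "dy": -0.0332, "dz": 0.01, "rz": 5},
    {"dx": 0.0216, "dy": -0.0332, "dz": 0.01, "rz": 5},
    {"dx": 0.0216, "dy": -0.0332, "dz": 0.01, "rz": 1.9},
    {"dx": 0.0216, "dy": -0.0332},
    {"dx": 0.0216, "dy": -0.0332},
    {"dx": 0.0216, "dy": -0.0332},
    {"dx": 0.0216, "dy": -0.0332},
    {"dx": 0.0116, "dy": -0.0172},
    {},
    {}
  ]
}}

```text
validation failed for argument at $.in...
```

Run:
```python
from h import *
s=sense();print(s['time'],s['tool_pos'].round(1),s['tool_rot'].round(3),s['qpos'].round(2))
c=grab('wrist','w1')
for nm,ce,A,q,_ in blobs(c):
    print(nm,ce,A,'z',np.percentile(q[:,2],[3,50,97]).round(0),'mean',q.mean(0).round(0))
c=dict(np.load('scene0.npz'));hsv=cv2.cvtColor(c['image'],cv2.COLOR_BGR2HSV);print(hsv[246,262],hsv[256,274],hsv[258,197],hsv[210,270])
```

```text
0.15 [284.3 612.1 255.7] [-0.     0.216  0.976 -0.   ] [ 1.1   0.12  1.44  0.    1.58 -0.04]
yellow [ 69. 121.] 45 z [61. 63. 66.] mean [129. 445.  63.]
green [121. 383.] 199 z [ 13.  14. 293.] mean [460. 262.  24.]
green [ 97. 409.] 98 z [-1. 54. 55.] mean [472. 223.  42.]
[ 64 128 178] [ 59 104 115] [ 56 112 112] [172  76 224]
```

View pics/w1.png

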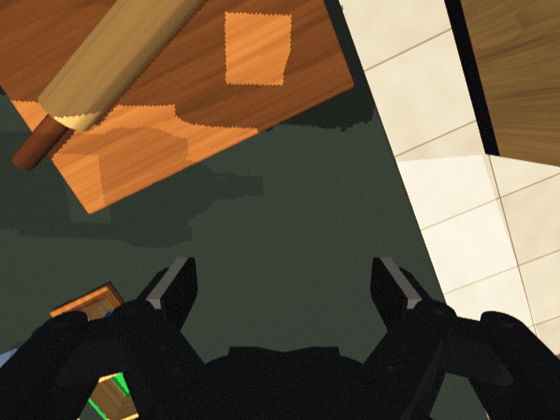

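The wrist view is unchanged because the call was refused. I'll send complete rows.

Emit:
{"fn": "arm_command", "kwargs": {
  "increments": [
    {"rx": 0, "ry": 0, "rz": 3, "dx": 0.01, "dy": -0.016, "dz": 0, "gripper": 1},
    {"rx": 0, "ry": 0, "rz": 5, "dx": 0.0216, "dy": -0.0332, "dz": 0.01, "gripper": 1},
    {"rx": 0, "ry": 0, "rz": 5, "dx": 0.0216, "dy": -0.0332, "dz": 0.01, "gripper": 1},
    {"rx": 0, "ry": 0, "rz": 5, "dx": 0.0216, "dy": -0.0332, "dz": 0.01, "gripper": 1},
    {"rx": 0, "ry": 0, "rz": 5, "dx": 0.0216, "dy": -0.0332, "dz": 0.01, "gripper": 1},
    {"rx": 0, "ry": 0, "rz": 1.9, "dx": 0.0216, "dy": -0.0332, "dz": 0.01, "gripper": 1},
    {"rx": 0, "ry": 0, "rz": 0, "dx": 0.0216, "dy": -0.0332, "dz": 0, "gripper": 1},
    {"rx": 0, "ry": 0, "rz": 0, "dx": 0.0216, "dy": -0.0332, "dz": 0, "gripper": 1},
    {"rx": 0, "ry": 0, "rz": 0, "dx": 0.0216, "dy": -0.0332, "dz": 0, "gripper": 1},
    {"rx": 0, "ry": 0, "rz": 0, "dx": 0.0216, "dy": -0.0332, "dz": 0, "gripper": 1},
    {"rx": 0, "ry": 0, "rz": 0, "dx": 0.0116, "dy": -0.0172, "dz": 0, "gripper": 1},
    {"rx": 0, "ry": 0, "rz": 0, "dx": 0, "dy": 0, "dz": 0, "gripper": 1}
  ],
  "grip_force": 40
}}

```text
time: 1.2
tool_pos: [502.1, 276.9, 306.1]
tool_rot: [0.0, 0.002, 1.0, -0.0]
contact_force: [-0.2, -0.6, -0.3]
opening: 1.001
```

```bash
sed -i "s/'green':\[(50,80)\]/'green':[(45,85)]/; s/130 if n!='pink' else 80/130 if n not in('pink','green') else 75/" h.py
python3 - <<'E'
from h import *
s=sense();print(s['time'],s['tool_pos'].round(1))
c=grab('wrist','w2')
for nm,ce,A,q,_ in blobs(c):
    print(nm,ce,A,'z',np.percentile(q[:,2],[3,50,97]).round(0),'mean',q.mean(0).round(0), 'mid',((q.min(0)+q.max(0))/2).round(0))
for n in('scene','side'):
    c=dict(np.load(n+'0.npz'))
    for nm,ce,A,q,_ in blobs(c):
        if nm not in('green','pink') or A>3000:continue
        top=q[q[:,2]>np.percentile(q[:,2],97)-6]
        lo,hi=np.percentile(top,[3,97],axis=0)
        print(n,nm,ce,A,'mid',((lo+hi)/2).round(0),'ext',(hi-lo).round(0))
E
```

```text
1.2 [502.1 276.9 306.1]
red [102. 150.] 2257 z [79. 91. 93.] mean [463.  74.  89.] mid [472.  42.  47.]
red [ 68. 206.] 977 z [ 6. 72. 90.] mean [534.   4.  63.] mid [540.  -2.  47.]
red [ 37. 220.] 198 z [57. 83. 91.] mean [547. -26.  80.] mid [547. -27.  74.]
red [286. 262.] 1251 z [13. 14. 16.] mean [639. 280.  14.] mid [639. 280.  14.]
red [314. 268.] 150 z [ 9. 55. 56.] mean [632. 318.  47.] mid [635. 320.  32.]
red [259. 270.] 133 z [12. 54. 56.] mean [632. 241.  52.] mid [631. 239.  33.]
yellow [285. 204.] 1843 z [13. 14. 16.] mean [547. 278.  15.] mid [544. 278.  33.]
yellow [314. 210.] 191 z [46. 54. 56.] mean [544. 316.  53.] mid [550. 318.  33.]
yellow [256. 211.] 183 z [27. 54. 56.] mean [546. 240.  52.] mid [547. 237.  33.]
yellow [  6. 355.] 51 z [53. 65. 71.] mean [ 764. -137.   64.] mid [ 765. -137.   62.]
green [283. 141.] 2368 z [13. 14. 16.] mean [458. 276.  14.] mid [459. 276.  14.]
green [315. 142.] 170 z [53. 55. 56.] mean [458. 314.  54.] mid [458. 317.  33.]
green [253. 144.] 182 z [47. 54. 56.] mean [459. 238.  54.] mid [460. 238.  51.]
green [  3. 289.] 175 
[... 1525 characters left out ...]
107.   92.] ext [49. 50.  5.]
scene green [196. 261.] 225 mid [ 552. -258.  130.] ext [21. 20.  5.]
scene pink [270. 206.] 121 mid [545. -15.  92.] ext [49. 44.  5.]
side green [ 1. 77.] 126 mid [-251. 1214.   62.] ext [ 7. 11. 16.]
side green [202. 152.] 39 mid [458. 313.  53.] ext [40.  5.  3.]
side green [206. 168.] 40 mid [459. 238.  53.] ext [41.  8.  4.]
side green [207. 176.] 150 mid [460. 234.  42.] ext [40.  6.  7.]
side green [314. 242.] 632 mid [ 631. -109.   90.] ext [50. 53.  5.]
side green [ 31. 285.] 1846 mid [ 94. -16.  12.] ext [ 63. 177.   6.]
side green [292. 303.] 371 mid [ 549. -261.  128.] ext [18. 20.  5.]
side pink [250. 216.] 34 mid [528. -14.  91.] ext [14. 30.  2.]
```

View pics/w2.png

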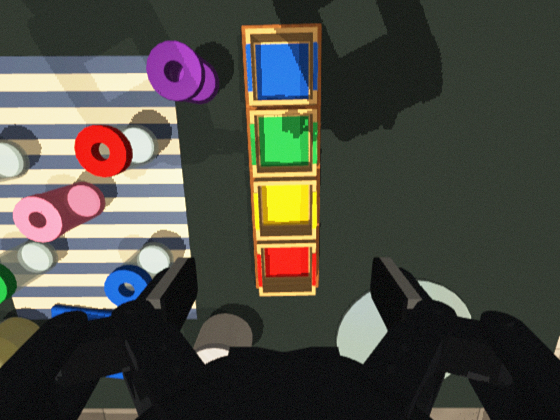

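The wrist view puts the slots at about blue (373,274.5), green (459,276), yellow (545,278) and red (631,279.5). I'll take the red jar first.

Emit:
{"fn": "arm_command", "kwargs": {
  "increments": [
    {"dx": -0.0054, "dy": -0.0294, "dz": -0.0223, "rx": 0, "ry": 0, "rz": 0, "gripper": 1},
    {"dx": -0.0054, "dy": -0.0294, "dz": -0.0223, "rx": 0, "ry": 0, "rz": 0, "gripper": 1},
    {"dx": -0.0054, "dy": -0.0294, "dz": -0.0223, "rx": 0, "ry": 0, "rz": 0, "gripper": 1},
    {"dx": -0.0054, "dy": -0.0294, "dz": -0.0223, "rx": 0, "ry": 0, "rz": 0, "gripper": 1},
    {"dx": -0.0054, "dy": -0.0294, "dz": -0.0223, "rx": 0, "ry": 0, "rz": 0, "gripper": 1},
    {"dx": -0.0054, "dy": -0.0294, "dz": -0.0223, "rx": 0, "ry": 0, "rz": 0, "gripper": 1},
    {"dx": -0.0054, "dy": -0.0294, "dz": -0.0223, "rx": 0, "ry": 0, "rz": 0, "gripper": 1},
    {"dx": 0, "dy": 0, "dz": 0, "rx": 0, "ry": 0, "rz": 0, "gripper": 1}
  ]
}}

```text
time: 1.92
tool_pos: [460.1, 71.7, 145.9]
tool_rot: [-0.003, 0.001, 1.0, -0.001]
contact_force: [-0.5, 0.5, -0.3]
opening: 1.0
```

```bash
cat >> h.py <<'E'
def tops(c,zlo,zhi,minA=20):
    r=[]
    for nm,ce,A,q,m in blobs(c,minA):
        t=q[(q[:,2]>zlo)&(q[:,2]<zhi)]
        if len(t)<15: continue
        lo,hi=np.percentile(t,[2,98],axis=0)
        r.append((nm,ce.astype(int).tolist(),((lo+hi)/2).round(1).tolist(),(hi-lo).round(0).tolist(),len(t)))
    return r
E
python3 - <<'E'
from h import *
c=grab('wrist','w3');s=sense();print(s['tool_pos'])
for r in tops(c,86,97): print(r)
E
```

```text
[461.17778839  73.36683559 148.16557826]
('red', [286, 241], [462.3, 72.2, 90.7], [52.0, 51.0, 5.0], 5473)
('red', [203, 309], [534.0, 7.3, 88.9], [25.0, 10.0, 5.0], 170)
('yellow', [24, 269], [482.5, -101.5, 89.7], [52.0, 32.0, 6.0], 2841)
('purple', [451, 105], [381.8, 162.6, 92.1], [51.0, 51.0, 3.0], 7547)
('pink', [191, 339], [535.3, 5.7, 91.8], [21.0, 10.0, 2.0], 168)
```

View pics/w3.png

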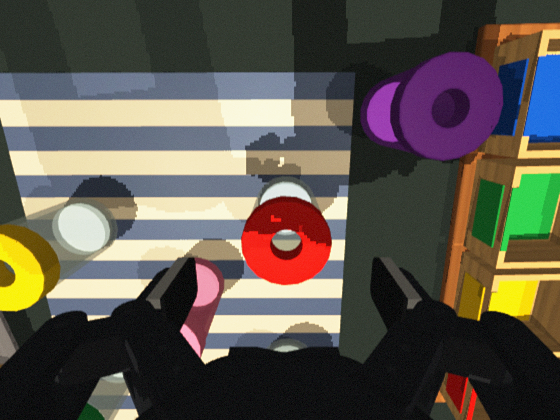

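The red lid at (286,241) is centred between the jaws. Descending and gripping.

Emit:
{"fn": "arm_command", "kwargs": {
  "increments": [
    {"dx": 0, "dy": 0, "dz": -0.02, "rx": 0, "ry": 0, "rz": 0, "gripper": 1},
    {"dx": 0, "dy": 0, "dz": -0.02, "rx": 0, "ry": 0, "rz": 0, "gripper": 1},
    {"dx": 0, "dy": 0, "dz": -0.02, "rx": 0, "ry": 0, "rz": 0, "gripper": 1},
    {"dx": 0, "dy": 0, "dz": 0, "rx": 0, "ry": 0, "rz": 0, "gripper": 1},
    {"dx": 0, "dy": 0, "dz": 0, "rx": 0, "ry": 0, "rz": 0, "gripper": -1},
    {"dx": 0, "dy": 0, "dz": 0, "rx": 0, "ry": 0, "rz": 0, "gripper": -1},
    {"dx": 0, "dy": 0, "dz": 0, "rx": 0, "ry": 0, "rz": 0, "gripper": -1},
    {"dx": 0, "dy": 0, "dz": 0, "rx": 0, "ry": 0, "rz": 0, "gripper": -1},
    {"dx": 0, "dy": 0, "dz": 0, "rx": 0, "ry": 0, "rz": 0, "gripper": -1},
    {"dx": 0, "dy": 0, "dz": 0, "rx": 0, "ry": 0, "rz": 0, "gripper": -1}
  ],
  "grip_force": 40
}}

```text
time: 2.8
tool_pos: [463.5, 74.9, 92.4]
tool_rot: [0.001, 0.0, 1.0, 0.0]
contact_force: [-0.8, 0.8, 6.2]
opening: 0.659
```

Emit:
{"fn": "arm_command", "kwargs": {
  "increments": [
    {"dx": 0, "dy": 0, "dz": 0.02, "rx": 0, "ry": 0, "rz": 0, "gripper": -1},
    {"dx": 0, "dy": 0, "dz": 0.035, "rx": 0, "ry": 0, "rz": 0, "gripper": -1},
    {"dx": 0, "dy": 0, "dz": 0.035, "rx": 0, "ry": 0, "rz": 0, "gripper": -1},
    {"dx": 0.0155, "dy": 0.0186, "dz": 0.02, "rx": 0, "ry": 0, "rz": 0, "gripper": -1},
    {"dx": 0.024, "dy": 0.029, "dz": 0, "rx": 0, "ry": 0, "rz": 0, "gripper": -1},
    {"dx": 0.024, "dy": 0.029, "dz": 0, "rx": 0, "ry": 0, "rz": 0, "gripper": -1},
    {"dx": 0.024, "dy": 0.029, "dz": 0, "rx": 0, "ry": 0, "rz": 0, "gripper": -1},
    {"dx": 0.024, "dy": 0.029, "dz": 0, "rx": 0, "ry": 0, "rz": 0, "gripper": -1},
    {"dx": 0.024, "dy": 0.029, "dz": 0, "rx": 0, "ry": 0, "rz": 0, "gripper": -1},
    {"dx": 0.02, "dy": 0.025, "dz": 0, "rx": 0, "ry": 0, "rz": 0, "gripper": -1},
    {"dx": 0.012, "dy": 0.016, "dz": 0, "rx": 0, "ry": 0, "rz": 0, "gripper": -1},
    {"dx": 0, "dy": 0, "dz": 0, "rx": 0, "ry": 0, "rz": 0, "gripper": -1},
    {"dx": 0, "dy": 0, "dz": -0.02, "rx": 0, "ry": 0, "rz": 0, "gripper": -1},
    {"dx": 0, "dy": 0, "dz": -0.02, "rx": 0, "ry": 0, "rz": 0, "gripper": -1},
    {"dx": 0, "dy": 0, "dz": 0, "rx": 0, "ry": 0, "rz": 0, "gripper": -1},
    {"dx": 0, "dy": 0, "dz": 0, "rx": 0, "ry": 0, "rz": 0, "gripper": -1}
  ]
}}

```text
time: 4.13
tool_pos: [629.7, 278.9, 160.3]
tool_rot: [-0.001, 0.0, 1.0, -0.0]
contact_force: [-0.1, 0.3, -2.5]
opening: 0.658
```

Run:
```python
from h import *
s=sense();print(s['time'],s['tool_pos'].round(1),s['contact_force'].round(1),s['opening'])
c=grab('wrist','w4');grab('side','s4')
```

```text
4.1333 [629.7 278.9 160.3] [-0.1  0.3 -2.5] 0.658097165978217
```

View pics/w4.png

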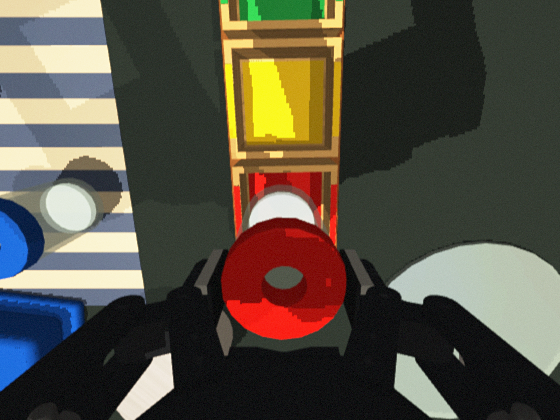

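View pics/s4.png

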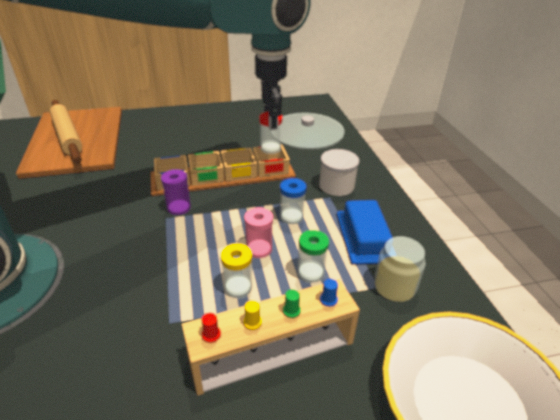

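The red jar hangs upright over the red slot, in side view at (271,150). Lowering it.

Emit:
{"fn": "arm_command", "kwargs": {
  "increments": [
    {"dx": 0.001, "dy": 0, "dz": -0.02, "rx": 0, "ry": 0, "rz": 0, "gripper": -1},
    {"dx": 0, "dy": 0.001, "dz": -0.018, "rx": 0, "ry": 0, "rz": 0, "gripper": -1},
    {"dx": 0, "dy": 0, "dz": -0.01, "rx": 0, "ry": 0, "rz": 0, "gripper": -1},
    {"dx": 0, "dy": 0, "dz": -0.004, "rx": 0, "ry": 0, "rz": 0, "gripper": -1},
    {"dx": 0, "dy": 0, "dz": -0.002, "rx": 0, "ry": 0, "rz": 0, "gripper": -1},
    {"dx": 0, "dy": 0, "dz": 0, "rx": 0, "ry": 0, "rz": 0, "gripper": -1}
  ]
}}

```text
time: 4.73
tool_pos: [631.3, 280.1, 107.1]
tool_rot: [0.0, 0.0, 1.0, 0.0]
contact_force: [0.1, 0.2, -3.0]
opening: 0.655
```

Emit:
{"fn": "arm_command", "kwargs": {
  "increments": [
    {"dx": 0, "dy": 0, "dz": -0.002, "rx": 0, "ry": 0, "rz": 0, "gripper": -1},
    {"dx": 0, "dy": 0, "dz": -0.001, "rx": 0, "ry": 0, "rz": 0, "gripper": -1},
    {"dx": 0, "dy": 0, "dz": 0, "rx": 0, "ry": 0, "rz": 0, "gripper": -1}
  ]
}}

```text
time: 4.98
tool_pos: [632.2, 280.2, 106.4]
tool_rot: [0.002, 0.0, 1.0, 0.001]
contact_force: [-1.5, -2.4, 12.3]
opening: 0.662
```

Emit:
{"fn": "arm_command", "kwargs": {
  "increments": [
    {"dx": 0, "dy": 0, "dz": 0, "rx": 0, "ry": 0, "rz": 0, "gripper": 1},
    {"dx": 0, "dy": 0, "dz": 0, "rx": 0, "ry": 0, "rz": 0, "gripper": 1},
    {"dx": 0, "dy": 0, "dz": 0, "rx": 0, "ry": 0, "rz": 0, "gripper": 1},
    {"dx": 0, "dy": 0, "dz": 0.02, "rx": 0, "ry": 0, "rz": 0, "gripper": 1},
    {"dx": 0, "dy": 0, "dz": 0.025, "rx": 0, "ry": 0, "rz": 0, "gripper": 1},
    {"dx": 0, "dy": -0.02, "dz": 0.02, "rx": 0, "ry": 0, "rz": 0, "gripper": 1},
    {"dx": 0.001, "dy": -0.038, "dz": 0, "rx": 0, "ry": 0, "rz": 0, "gripper": 1},
    {"dx": 0.001, "dy": -0.038, "dz": 0, "rx": 0, "ry": 0, "rz": 0, "gripper": 1},
    {"dx": 0.001, "dy": -0.038, "dz": 0, "rx": 0, "ry": 0, "rz": 0, "gripper": 1},
    {"dx": 0.001, "dy": -0.038, "dz": 0, "rx": 0, "ry": 0, "rz": 0, "gripper": 1},
    {"dx": 0.001, "dy": -0.025, "dz": 0, "rx": 0, "ry": 0, "rz": 0, "gripper": 1},
    {"dx": 0.001, "dy": -0.011, "dz": 0, "rx": 0, "ry": 0, "rz": 0, "gripper": 1},
    {"dx": 0, "dy": 0, "dz": 0, "rx": 0, "ry": 0, "rz": 0, "gripper": 1},
    {"dx": 0, "dy": 0, "dz": 0, "rx": 0, "ry": 0, "rz": 0, "gripper": 1}
  ]
}}

```text
time: 6.15
tool_pos: [637.1, 72.1, 168.3]
tool_rot: [0.0, 0.001, 1.0, 0.0]
contact_force: [-0.6, 0.6, -1.3]
opening: 0.998
```

```bash
cat > look.py <<'E'
from h import *
import sys
tag=sys.argv[1];s=sense();print(round(s['time'],2),s['tool_pos'].round(1),s['contact_force'].round(1),round(s['opening'],3))
for n in sys.argv[4:]:
    c=grab(n,n[:2]+tag)
    for r in tops(c,float(sys.argv[2]),float(sys.argv[3])): print(n,*r)
E
python3 look.py 5 86 111 wrist scene
```

```text
6.15 [637.1  72.1 168.3] [-0.6  0.6 -1.3] 0.998
wrist red [190, 91] [545.2, 2.7, 89.3] [49.0, 19.0, 6.0] 312
wrist red [137, 81] [543.1, -19.1, 89.1] [20.0, 16.0, 6.0] 215
wrist red [551, 226] [634.8, 253.1, 98.8] [38.0, 10.0, 15.0] 1001
wrist yellow [8, 10] [501.7, -92.9, 87.9] [6.0, 5.0, 4.0] 51
wrist green [32, 220] [631.2, -102.9, 91.7] [52.0, 45.0, 3.0] 3833
wrist blue [288, 225] [636.8, 74.0, 91.6] [52.0, 51.0, 3.0] 4339
wrist pink [112, 57] [531.4, -29.4, 91.8] [31.0, 29.0, 3.0] 1372
wrist pink [116, 86] [544.9, -30.9, 92.1] [7.0, 8.0, 3.0] 58
scene red [368, 161] [635.0, 276.4, 100.3] [53.0, 53.0, 18.0] 318
scene red [149, 237] [426.9, -277.5, 100.4] [18.0, 25.0, 19.0] 97
scene yellow [222, 218] [485.8, -114.7, 91.2] [51.0, 52.0, 9.0] 322
scene yellow [172, 249] [490.7, -266.7, 101.2] [21.0, 26.0, 19.0] 100
scene green [273, 246] [634.5, -107.4, 91.0] [51.0, 52.0, 9.0] 374
scene green [196, 261] [555.7, -258.8, 101.0] [19.0, 26.0, 18.0] 94
scene blue [325, 206] [644.1, 74.1, 91.0] [44.0, 53.0, 9.0] 233
scene blue [222, 281] [619.7, -251.2, 94.2] [21.0, 22.0, 7.0] 45
scene purple [267, 148] [385.3, 161.6, 91.9] [51.0, 49.0, 7.0] 156
scene pink [262, 206] [532.7, -29.6, 92.0] [29.0, 28.0, 6.0] 46
```

View pics/wr5.png

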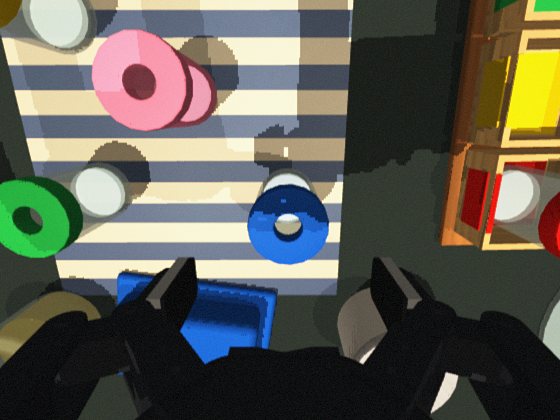

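View pics/sc5.png

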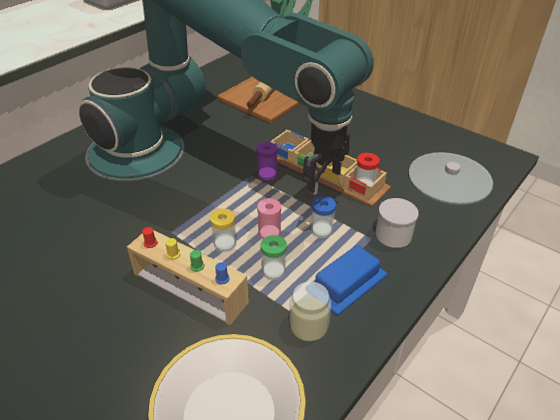

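The blue lid at (288,225) is nearly centred, and the red jar is seated in its slot at scene (368,170).

Emit:
{"fn": "arm_command", "kwargs": {
  "increments": [
    {"dx": 0, "dy": 0.001, "dz": -0.03, "rx": 0, "ry": 0, "rz": 0, "gripper": 1},
    {"dx": 0, "dy": 0, "dz": -0.03, "rx": 0, "ry": 0, "rz": 0, "gripper": 1},
    {"dx": 0, "dy": 0, "dz": -0.016, "rx": 0, "ry": 0, "rz": 0, "gripper": 1},
    {"dx": 0, "dy": 0, "dz": 0, "rx": 0, "ry": 0, "rz": 0, "gripper": 1},
    {"dx": 0, "dy": 0, "dz": 0, "rx": 0, "ry": 0, "rz": 0, "gripper": -1},
    {"dx": 0, "dy": 0, "dz": 0, "rx": 0, "ry": 0, "rz": 0, "gripper": -1},
    {"dx": 0, "dy": 0, "dz": 0, "rx": 0, "ry": 0, "rz": 0, "gripper": -1},
    {"dx": 0, "dy": 0, "dz": 0, "rx": 0, "ry": 0, "rz": 0, "gripper": -1},
    {"dx": 0, "dy": 0, "dz": 0, "rx": 0, "ry": 0, "rz": 0, "gripper": -1},
    {"dx": 0, "dy": 0, "dz": 0, "rx": 0, "ry": 0, "rz": 0, "gripper": -1}
  ]
}}

```text
time: 7.08
tool_pos: [638.0, 73.6, 94.6]
tool_rot: [0.002, 0.0, 1.0, 0.001]
contact_force: [-0.7, 3.1, 7.3]
opening: 0.664
```

Emit:
{"fn": "arm_command", "kwargs": {
  "increments": [
    {"dx": 0, "dy": 0, "dz": 0.02, "rx": 0, "ry": 0, "rz": 0, "gripper": -1},
    {"dx": 0, "dy": 0, "dz": 0.038, "rx": 0, "ry": 0, "rz": 0, "gripper": -1},
    {"dx": 0, "dy": 0, "dz": 0.038, "rx": 0, "ry": 0, "rz": 0, "gripper": -1},
    {"dx": -0.02, "dy": 0.015, "dz": 0.024, "rx": 0, "ry": 0, "rz": 0, "gripper": -1},
    {"dx": -0.031, "dy": 0.024, "dz": 0, "rx": 0, "ry": 0, "rz": 0, "gripper": -1},
    {"dx": -0.032, "dy": 0.024, "dz": 0, "rx": 0, "ry": 0, "rz": 0, "gripper": -1},
    {"dx": -0.032, "dy": 0.024, "dz": 0, "rx": 0, "ry": 0, "rz": 0, "gripper": -1},
    {"dx": -0.032, "dy": 0.024, "dz": 0, "rx": 0, "ry": 0, "rz": 0, "gripper": -1},
    {"dx": -0.032, "dy": 0.024, "dz": 0, "rx": 0, "ry": 0, "rz": 0, "gripper": -1},
    {"dx": -0.032, "dy": 0.024, "dz": 0, "rx": 0, "ry": 0, "rz": 0, "gripper": -1},
    {"dx": -0.03, "dy": 0.023, "dz": 0, "rx": 0, "ry": 0, "rz": 0, "gripper": -1},
    {"dx": -0.015, "dy": 0.012, "dz": -0.01, "rx": 0, "ry": 0, "rz": 0, "gripper": -1},
    {"dx": -0.008, "dy": 0.007, "dz": -0.02, "rx": 0, "ry": 0, "rz": 0, "gripper": -1},
    {"dx": 0, "dy": 0, "dz": -0.02, "rx": 0, "ry": 0, "rz": 0, "gripper": -1},
    {"dx": 0, "dy": 0, "dz": 0, "rx": 0, "ry": 0, "rz": 0, "gripper": -1},
    {"dx": 0, "dy": 0, "dz": 0, "rx": 0, "ry": 0, "rz": 0, "gripper": -1}
  ]
}}

```text
time: 8.42
tool_pos: [372.8, 273.9, 162.5]
tool_rot: [-0.0, -0.0, 1.0, -0.0]
contact_force: [0.2, 0.3, -2.0]
opening: 0.667
```

```bash
python3 look.py 6 10 16 wrist
python3 - <<'E'
from h import *
c=dict(np.load('wr6.npz'))
for r in tops(c,120,185): print(r)
E
```

```text
8.42 [372.8 273.9 162.5] [ 0.2  0.3 -2. ] 0.667
wrist red [16, 357] [530.4, -6.2, 12.7] [32.0, 36.0, 5.0] 24
wrist blue [285, 181] [358.8, 274.1, 14.3] [26.0, 64.0, 3.0] 1275
wrist purple [141, 228] [373.8, 176.6, 13.0] [40.0, 28.0, 6.0] 128
('green', [284, 277], [386.8, 272.9, 133.5], [21.0, 17.0, 27.0], 79)
('blue', [283, 268], [367.6, 272.7, 155.6], [46.0, 51.0, 12.0], 9400)
```

View pics/wr6.png

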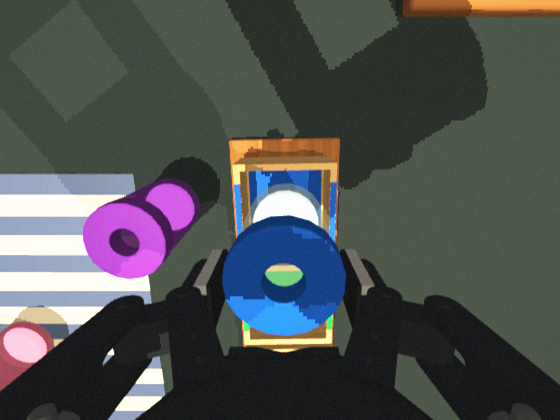

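The blue jar is centred over the blue slot.

Emit:
{"fn": "arm_command", "kwargs": {
  "increments": [
    {"dx": 0, "dy": 0, "dz": -0.02, "rx": 0, "ry": 0, "rz": 0, "gripper": -1},
    {"dx": 0, "dy": 0, "dz": -0.018, "rx": 0, "ry": 0, "rz": 0, "gripper": -1},
    {"dx": 0, "dy": 0, "dz": -0.01, "rx": 0, "ry": 0, "rz": 0, "gripper": -1},
    {"dx": 0, "dy": 0, "dz": -0.004, "rx": 0, "ry": 0, "rz": 0, "gripper": -1},
    {"dx": 0, "dy": 0, "dz": -0.002, "rx": 0, "ry": 0, "rz": 0, "gripper": -1},
    {"dx": 0, "dy": 0, "dz": -0.001, "rx": 0, "ry": 0, "rz": 0, "gripper": -1},
    {"dx": 0, "dy": 0, "dz": 0, "rx": 0, "ry": 0, "rz": 0, "gripper": -1}
  ]
}}

```text
time: 9.05
tool_pos: [373.6, 274.1, 108.5]
tool_rot: [0.001, 0.0, 1.0, 0.0]
contact_force: [-0.5, -1.5, 2.6]
opening: 0.666
```

Emit:
{"fn": "arm_command", "kwargs": {
  "increments": [
    {"dx": 0, "dy": 0, "dz": -0.001, "rx": 0, "ry": 0, "rz": 0, "gripper": -1},
    {"dx": 0, "dy": 0, "dz": 0, "rx": 0, "ry": 0, "rz": 0, "gripper": 1},
    {"dx": 0, "dy": 0, "dz": 0, "rx": 0, "ry": 0, "rz": 0, "gripper": 1},
    {"dx": 0, "dy": 0, "dz": 0, "rx": 0, "ry": 0, "rz": 0, "gripper": 1},
    {"dx": 0, "dy": 0, "dz": 0.02, "rx": 0, "ry": 0, "rz": 0, "gripper": 1},
    {"dx": 0, "dy": 0, "dz": 0.025, "rx": 0, "ry": 0, "rz": 0, "gripper": 1},
    {"dx": 0.006, "dy": -0.02, "dz": 0.02, "rx": 0, "ry": 0, "rz": 0, "gripper": 1},
    {"dx": 0.0105, "dy": -0.037, "dz": 0, "rx": 0, "ry": 0, "rz": 0, "gripper": 1},
    {"dx": 0.0105, "dy": -0.037, "dz": 0, "rx": 0, "ry": 0, "rz": 0, "gripper": 1},
    {"dx": 0.0105, "dy": -0.037, "dz": 0, "rx": 0, "ry": 0, "rz": 0, "gripper": 1},
    {"dx": 0.0105, "dy": -0.037, "dz": 0, "rx": 0, "ry": 0, "rz": 0, "gripper": 1},
    {"dx": 0.0105, "dy": -0.037, "dz": 0, "rx": 0, "ry": 0, "rz": 0, "gripper": 1},
    {"dx": 0.0105, "dy": -0.037, "dz": 0, "rx": 0, "ry": 0, "rz": 0, "gripper": 1},
    {"dx": 0.0105, "dy": -0.037, "dz": 0, "rx": 0, "ry": 0, "rz": 0, "gripper": 1},
    {"dx": 0.0105, "dy": -0.037, "dz": 0, "rx": 0, "ry": 0, "rz": 0, "gripper": 1},
    {"dx": 0.0105, "dy": -0.037, "dz": 0, "rx": 0, "ry": 0, "rz": 0, "gripper": 1},
    {"dx": 0.0065, "dy": -0.025, "dz": 0, "rx": 0, "ry": 0, "rz": 0, "gripper": 1},
    {"dx": 0.003, "dy": -0.012, "dz": 0, "rx": 0, "ry": 0, "rz": 0, "gripper": 1},
    {"dx": 0, "dy": 0, "dz": 0, "rx": 0, "ry": 0, "rz": 0, "gripper": 1},
    {"dx": 0, "dy": 0, "dz": 0, "rx": 0, "ry": 0, "rz": 0, "gripper": 1}
  ]
}}

```text
time: 10.72
tool_pos: [482.9, -115.8, 171.1]
tool_rot: [-0.0, 0.001, 1.0, 0.0]
contact_force: [-0.1, 0.0, -0.8]
opening: 1.002
```

```bash
python3 look.py 7 86 111 wrist scene
```

```text
10.72 [ 482.9 -115.8  171.1] [-0.1  0.  -0.8] 1.002
wrist red [28, 138] [421.5, -270.6, 100.9] [27.0, 17.0, 19.0] 1349
wrist red [392, 253] [515.8, -16.1, 88.9] [4.0, 26.0, 5.0] 134
wrist yellow [51, 95] [396.1, -263.1, 90.0] [5.0, 3.0, 2.0] 22
wrist yellow [95, 183] [449.8, -245.4, 89.8] [76.0, 12.0, 3.0] 535
wrist yellow [78, 174] [445.4, -255.7, 89.9] [43.0, 8.0, 3.0] 327
wrist yellow [287, 223] [482.0, -114.4, 91.3] [52.0, 51.0, 4.0] 4217
wrist yellow [49, 241] [486.3, -264.0, 100.1] [28.0, 22.0, 21.0] 949
wrist yellow [31, 223] [481.6, -296.7, 89.5] [5.0, 3.0, 2.0] 20
wrist yellow [73, 269] [519.3, -274.0, 89.9] [28.0, 9.0, 3.0] 185
wrist yellow [62, 271] [519.4, -282.7, 89.8] [17.0, 4.0, 3.0] 65
wrist yellow [59, 288] [533.6, -287.3, 89.9] [38.0, 12.0, 2.0] 285
wrist yellow [68, 288] [534.6, -280.9, 89.6] [10.0, 3.0, 2.0] 23
wrist green [98, 300] [542.4, -257.8, 96.8] [13.0, 25.0, 6.0] 239
wrist pink [433, 283] [530.4, -6.2, 92.1] [28.0, 31.0, 2.0] 823
scene red [368, 161] [634.6, 275.5, 100.0] [54.0, 53.0, 18.0] 316
scene red [149, 237] [426.8, -276.4, 100.6] [21.0, 25.0, 19.0] 96
scene yellow [223, 219] [485.6, -115.2, 90.7] [50.0, 51.0, 8.0] 294
scene yellow [172, 249] [490.0, -266.8, 100.9] [21.0, 27.0, 19.0] 93
scene green [273, 246] [634.1, -107.0, 91.2] [51.0, 52.0, 9.0] 374
scene green [196, 261] [555.4, -258.8, 101.3] [19.0, 24.0, 17.0] 95
scene blue [289, 127] [376.7, 272.9, 100.9] [52.0, 53.0, 17.0] 242
scene blue [222, 281] [619.4, -250.8, 94.9] [21.0, 23.0, 6.0] 43
scene purple [266, 149] [385.5, 161.0, 91.2] [51.0, 51.0, 9.0] 193
scene pink [269, 206] [543.3, -16.9, 91.7] [52.0, 46.0, 7.0] 138
```

View pics/wr7.png

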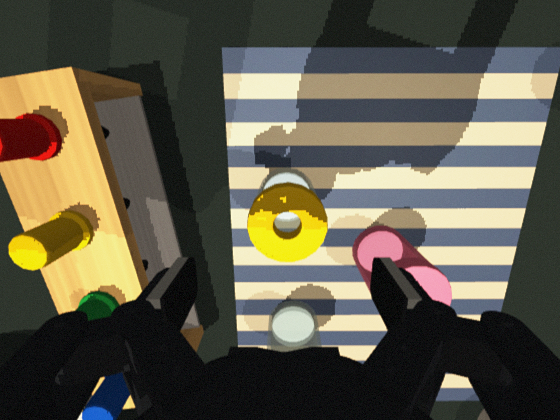

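View pics/sc7.png

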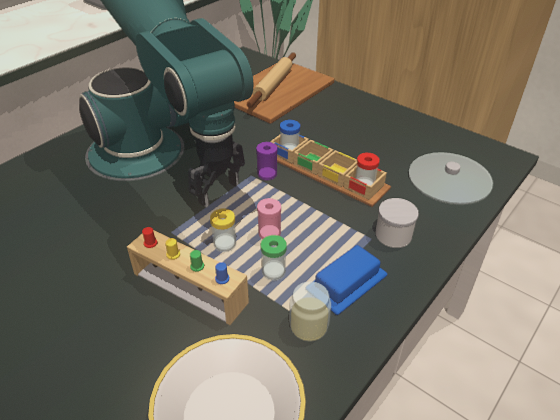

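Red and blue are seated, and the yellow lid at (287,223) is centred.

Emit:
{"fn": "arm_command", "kwargs": {
  "increments": [
    {"dx": 0, "dy": 0.001, "dz": -0.03, "rx": 0, "ry": 0, "rz": 0, "gripper": 1},
    {"dx": 0, "dy": 0, "dz": -0.03, "rx": 0, "ry": 0, "rz": 0, "gripper": 1},
    {"dx": 0, "dy": 0, "dz": -0.018, "rx": 0, "ry": 0, "rz": 0, "gripper": 1},
    {"dx": 0, "dy": 0, "dz": 0, "rx": 0, "ry": 0, "rz": 0, "gripper": 1},
    {"dx": 0, "dy": 0, "dz": 0, "rx": 0, "ry": 0, "rz": 0, "gripper": -1},
    {"dx": 0, "dy": 0, "dz": 0, "rx": 0, "ry": 0, "rz": 0, "gripper": -1},
    {"dx": 0, "dy": 0, "dz": 0, "rx": 0, "ry": 0, "rz": 0, "gripper": -1},
    {"dx": 0, "dy": 0, "dz": 0, "rx": 0, "ry": 0, "rz": 0, "gripper": -1},
    {"dx": 0, "dy": 0, "dz": 0, "rx": 0, "ry": 0, "rz": 0, "gripper": -1},
    {"dx": 0, "dy": 0, "dz": 0, "rx": 0, "ry": 0, "rz": 0, "gripper": -1}
  ]
}}

```text
time: 11.65
tool_pos: [484.0, -114.8, 95.6]
tool_rot: [0.002, -0.0, 1.0, -0.0]
contact_force: [-0.2, 3.4, 5.6]
opening: 0.665
```

Emit:
{"fn": "arm_command", "kwargs": {
  "increments": [
    {"dx": 0, "dy": 0, "dz": 0.02, "rx": 0, "ry": 0, "rz": 0, "gripper": -1},
    {"dx": 0, "dy": 0, "dz": 0.038, "rx": 0, "ry": 0, "rz": 0, "gripper": -1},
    {"dx": 0, "dy": 0, "dz": 0.038, "rx": 0, "ry": 0, "rz": 0, "gripper": -1},
    {"dx": 0.003, "dy": 0.018, "dz": 0.024, "rx": 0, "ry": 0, "rz": 0, "gripper": -1},
    {"dx": 0.006, "dy": 0.038, "dz": 0, "rx": 0, "ry": 0, "rz": 0, "gripper": -1},
    {"dx": 0.006, "dy": 0.038, "dz": 0, "rx": 0, "ry": 0, "rz": 0, "gripper": -1},
    {"dx": 0.006, "dy": 0.038, "dz": 0, "rx": 0, "ry": 0, "rz": 0, "gripper": -1},
    {"dx": 0.006, "dy": 0.038, "dz": 0, "rx": 0, "ry": 0, "rz": 0, "gripper": -1},
    {"dx": 0.006, "dy": 0.038, "dz": 0, "rx": 0, "ry": 0, "rz": 0, "gripper": -1},
    {"dx": 0.006, "dy": 0.038, "dz": 0, "rx": 0, "ry": 0, "rz": 0, "gripper": -1},
    {"dx": 0.006, "dy": 0.038, "dz": 0, "rx": 0, "ry": 0, "rz": 0, "gripper": -1},
    {"dx": 0.006, "dy": 0.038, "dz": 0, "rx": 0, "ry": 0, "rz": 0, "gripper": -1},
    {"dx": 0.006, "dy": 0.038, "dz": 0, "rx": 0, "ry": 0, "rz": 0, "gripper": -1},
    {"dx": 0.003, "dy": 0.022, "dz": -0.01, "rx": 0, "ry": 0, "rz": 0, "gripper": -1},
    {"dx": 0.001, "dy": 0.011, "dz": -0.02, "rx": 0, "ry": 0, "rz": 0, "gripper": -1},
    {"dx": 0, "dy": 0, "dz": -0.02, "rx": 0, "ry": 0, "rz": 0, "gripper": -1},
    {"dx": 0, "dy": 0, "dz": 0, "rx": 0, "ry": 0, "rz": 0, "gripper": -1},
    {"dx": 0, "dy": 0, "dz": 0, "rx": 0, "ry": 0, "rz": 0, "gripper": -1}
  ]
}}

```text
time: 13.15
tool_pos: [543.7, 278.0, 163.6]
tool_rot: [-0.0, -0.0, 1.0, -0.0]
contact_force: [0.1, -0.6, -2.6]
opening: 0.666
```

```bash
python3 look.py 8 130 185 wrist
```

```text
13.15 [543.7 278.  163.6] [ 0.1 -0.6 -2.6] 0.666
wrist yellow [284, 270] [541.3, 276.8, 155.8] [53.0, 50.0, 11.0] 10344
```

View pics/wr8.png

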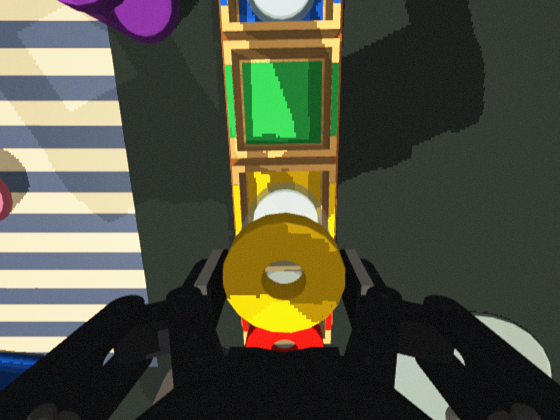

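The yellow jar is over the yellow slot, about 1.5 mm short in x.

Emit:
{"fn": "arm_command", "kwargs": {
  "increments": [
    {"dx": 0.0015, "dy": 0, "dz": -0.02, "rx": 0, "ry": 0, "rz": 0, "gripper": -1},
    {"dx": 0, "dy": 0, "dz": -0.018, "rx": 0, "ry": 0, "rz": 0, "gripper": -1},
    {"dx": 0, "dy": 0, "dz": -0.01, "rx": 0, "ry": 0, "rz": 0, "gripper": -1},
    {"dx": 0, "dy": 0, "dz": -0.004, "rx": 0, "ry": 0, "rz": 0, "gripper": -1},
    {"dx": 0, "dy": 0, "dz": -0.002, "rx": 0, "ry": 0, "rz": 0, "gripper": -1},
    {"dx": 0, "dy": 0, "dz": -0.001, "rx": 0, "ry": 0, "rz": 0, "gripper": -1},
    {"dx": 0, "dy": 0, "dz": 0, "rx": 0, "ry": 0, "rz": 0, "gripper": -1}
  ]
}}

```text
time: 13.78
tool_pos: [546.1, 278.0, 109.7]
tool_rot: [0.001, 0.0, 1.0, 0.0]
contact_force: [-0.6, -1.8, 0.4]
opening: 0.665
```

Emit:
{"fn": "arm_command", "kwargs": {
  "increments": [
    {"dx": 0, "dy": 0, "dz": -0.001, "rx": 0, "ry": 0, "rz": 0, "gripper": -1},
    {"dx": 0, "dy": 0, "dz": 0, "rx": 0, "ry": 0, "rz": 0, "gripper": 1},
    {"dx": 0, "dy": 0, "dz": 0, "rx": 0, "ry": 0, "rz": 0, "gripper": 1},
    {"dx": 0, "dy": 0, "dz": 0, "rx": 0, "ry": 0, "rz": 0, "gripper": 1},
    {"dx": 0, "dy": 0, "dz": 0.02, "rx": 0, "ry": 0, "rz": 0, "gripper": 1},
    {"dx": 0, "dy": 0, "dz": 0.025, "rx": 0, "ry": 0, "rz": 0, "gripper": 1},
    {"dx": 0.004, "dy": -0.02, "dz": 0.018, "rx": 0, "ry": 0, "rz": 0, "gripper": 1},
    {"dx": 0.008, "dy": -0.037, "dz": 0, "rx": 0, "ry": 0, "rz": 0, "gripper": 1},
    {"dx": 0.008, "dy": -0.037, "dz": 0, "rx": 0, "ry": 0, "rz": 0, "gripper": 1},
    {"dx": 0.008, "dy": -0.037, "dz": 0, "rx": 0, "ry": 0, "rz": 0, "gripper": 1},
    {"dx": 0.008, "dy": -0.037, "dz": 0, "rx": 0, "ry": 0, "rz": 0, "gripper": 1},
    {"dx": 0.008, "dy": -0.037, "dz": 0, "rx": 0, "ry": 0, "rz": 0, "gripper": 1},
    {"dx": 0.008, "dy": -0.037, "dz": 0, "rx": 0, "ry": 0, "rz": 0, "gripper": 1},
    {"dx": 0.008, "dy": -0.037, "dz": 0, "rx": 0, "ry": 0, "rz": 0, "gripper": 1},
    {"dx": 0.008, "dy": -0.037, "dz": 0, "rx": 0, "ry": 0, "rz": 0, "gripper": 1},
    {"dx": 0.008, "dy": -0.036, "dz": 0, "rx": 0, "ry": 0, "rz": 0, "gripper": 1},
    {"dx": 0.006, "dy": -0.023, "dz": 0, "rx": 0, "ry": 0, "rz": 0, "gripper": 1},
    {"dx": 0.003, "dy": -0.011, "dz": 0, "rx": 0, "ry": 0, "rz": 0, "gripper": 1},
    {"dx": 0, "dy": 0, "dz": 0, "rx": 0, "ry": 0, "rz": 0, "gripper": 1},
    {"dx": 0, "dy": 0, "dz": 0, "rx": 0, "ry": 0, "rz": 0, "gripper": 1}
  ]
}}

```text
time: 15.45
tool_pos: [630.5, -107.8, 170.1]
tool_rot: [-0.0, 0.0, 1.0, 0.0]
contact_force: [-0.8, 0.4, 0.4]
opening: 0.997
```

```bash
python3 look.py 9 86 111 wrist scene
```

```text
15.45 [ 630.5 -107.8  170.1] [-0.8  0.4  0.4] 0.997
wrist red [428, 89] [542.8, -17.9, 90.3] [51.0, 54.0, 6.0] 3941
wrist red [416, 127] [563.0, -24.9, 91.9] [6.0, 5.0, 2.0] 27
wrist yellow [13, 6] [497.1, -262.3, 95.7] [7.0, 14.0, 9.0] 365
wrist yellow [48, 34] [511.6, -248.3, 89.8] [37.0, 18.0, 3.0] 1460
wrist yellow [61, 8] [496.6, -237.7, 90.1] [8.0, 3.0, 3.0] 44
wrist yellow [23, 66] [527.1, -267.5, 89.8] [15.0, 4.0, 3.0] 57
wrist yellow [93, 154] [588.0, -235.9, 89.9] [94.0, 23.0, 3.0] 2197
wrist yellow [52, 156] [583.0, -262.0, 89.8] [36.0, 7.0, 3.0] 218
wrist yellow [68, 237] [640.0, -264.2, 89.6] [7.0, 5.0, 2.0] 27
wrist green [51, 106] [550.5, -254.0, 96.5] [27.0, 19.0, 7.0] 544
wrist green [286, 226] [631.4, -106.6, 91.9] [51.0, 51.0, 3.0] 4153
wrist blue [84, 201] [614.2, -246.3, 99.2] [27.0, 21.0, 12.0] 448
scene red [368, 161] [635.0, 276.0, 100.9] [53.0, 56.0, 16.0] 319
scene red [149, 237] [426.8, -276.7, 100.6] [18.0, 25.0, 19.0] 94
scene yellow [340, 148] [547.8, 277.9, 100.8] [53.0, 53.0, 19.0] 286
scene yellow [172, 249] [490.7, -268.9, 101.2] [21.0, 22.0, 19.0] 92
scene green [273, 246] [634.9, -107.0, 91.0] [50.0, 53.0, 8.0] 365
scene green [196, 261] [555.9, -259.6, 101.3] [19.0, 24.0, 19.0] 91
scene blue [298, 128] [397.9, 281.7, 100.6] [11.0, 16.0, 16.0] 23
scene blue [222, 281] [619.6, -250.4, 94.3] [20.0, 23.0, 8.0] 43
```

View pics/wr9.png

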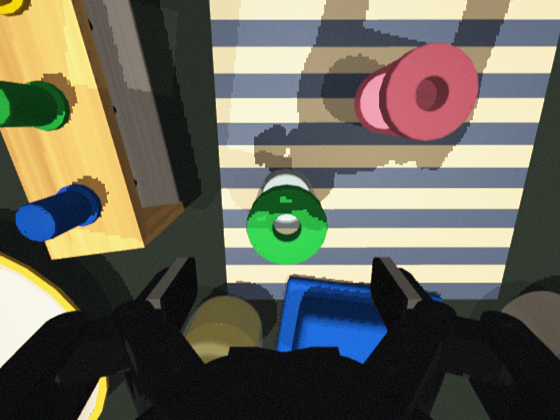

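View pics/sc9.png

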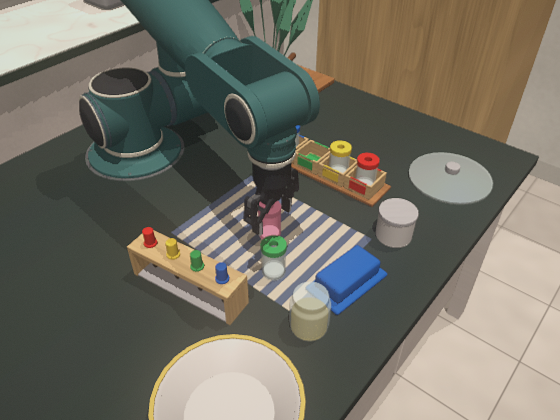

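The yellow jar is seated, and the green lid at (286,226) is centred between the jaws.

Emit:
{"fn": "arm_command", "kwargs": {
  "increments": [
    {"dx": 0.001, "dy": 0.0005, "dz": -0.03, "rx": 0, "ry": 0, "rz": 0, "gripper": 1},
    {"dx": 0, "dy": 0, "dz": -0.03, "rx": 0, "ry": 0, "rz": 0, "gripper": 1},
    {"dx": 0, "dy": 0, "dz": -0.017, "rx": 0, "ry": 0, "rz": 0, "gripper": 1},
    {"dx": 0, "dy": 0, "dz": 0, "rx": 0, "ry": 0, "rz": 0, "gripper": 1},
    {"dx": 0, "dy": 0, "dz": 0, "rx": 0, "ry": 0, "rz": 0, "gripper": -1},
    {"dx": 0, "dy": 0, "dz": 0, "rx": 0, "ry": 0, "rz": 0, "gripper": -1},
    {"dx": 0, "dy": 0, "dz": 0, "rx": 0, "ry": 0, "rz": 0, "gripper": -1},
    {"dx": 0, "dy": 0, "dz": 0, "rx": 0, "ry": 0, "rz": 0, "gripper": -1},
    {"dx": 0, "dy": 0, "dz": 0, "rx": 0, "ry": 0, "rz": 0, "gripper": -1},
    {"dx": 0, "dy": 0, "dz": 0, "rx": 0, "ry": 0, "rz": 0, "gripper": -1}
  ]
}}

```text
time: 16.38
tool_pos: [632.5, -107.1, 95.8]
tool_rot: [0.002, -0.0, 1.0, 0.0]
contact_force: [-0.0, 4.8, 6.8]
opening: 0.669
```

Emit:
{"fn": "arm_command", "kwargs": {
  "increments": [
    {"dx": 0, "dy": 0, "dz": 0.02, "rx": 0, "ry": 0, "rz": 0, "gripper": -1},
    {"dx": 0, "dy": 0, "dz": 0.038, "rx": 0, "ry": 0, "rz": 0, "gripper": -1},
    {"dx": 0, "dy": 0, "dz": 0.038, "rx": 0, "ry": 0, "rz": 0, "gripper": -1},
    {"dx": -0.008, "dy": 0.018, "dz": 0.024, "rx": 0, "ry": 0, "rz": 0, "gripper": -1},
    {"dx": -0.0165, "dy": 0.0365, "dz": 0, "rx": 0, "ry": 0, "rz": 0, "gripper": -1},
    {"dx": -0.0165, "dy": 0.0365, "dz": 0, "rx": 0, "ry": 0, "rz": 0, "gripper": -1},
    {"dx": -0.0165, "dy": 0.0365, "dz": 0, "rx": 0, "ry": 0, "rz": 0, "gripper": -1},
    {"dx": -0.0165, "dy": 0.0365, "dz": 0, "rx": 0, "ry": 0, "rz": 0, "gripper": -1},
    {"dx": -0.0165, "dy": 0.0365, "dz": 0, "rx": 0, "ry": 0, "rz": 0, "gripper": -1},
    {"dx": -0.0165, "dy": 0.0365, "dz": 0, "rx": 0, "ry": 0, "rz": 0, "gripper": -1},
    {"dx": -0.0165, "dy": 0.0365, "dz": 0, "rx": 0, "ry": 0, "rz": 0, "gripper": -1},
    {"dx": -0.0165, "dy": 0.0365, "dz": 0, "rx": 0, "ry": 0, "rz": 0, "gripper": -1},
    {"dx": -0.0165, "dy": 0.0365, "dz": 0, "rx": 0, "ry": 0, "rz": 0, "gripper": -1},
    {"dx": -0.011, "dy": 0.0245, "dz": -0.01, "rx": 0, "ry": 0, "rz": 0, "gripper": -1},
    {"dx": -0.0055, "dy": 0.012, "dz": -0.02, "rx": 0, "ry": 0, "rz": 0, "gripper": -1},
    {"dx": 0, "dy": 0, "dz": -0.02, "rx": 0, "ry": 0, "rz": 0, "gripper": -1},
    {"dx": 0, "dy": 0, "dz": 0, "rx": 0, "ry": 0, "rz": 0, "gripper": -1},
    {"dx": 0, "dy": 0, "dz": 0, "rx": 0, "ry": 0, "rz": 0, "gripper": -1}
  ]
}}

```text
time: 17.88
tool_pos: [458.3, 275.4, 163.5]
tool_rot: [-0.0, -0.0, 1.0, -0.0]
contact_force: [0.5, -0.6, -2.2]
opening: 0.667
```

```bash
python3 look.py 10 130 185 wrist
```

```text
17.88 [458.3 275.4 163.5] [ 0.5 -0.6 -2.2] 0.667
wrist green [285, 274] [457.0, 274.2, 159.9] [51.0, 51.0, 3.0] 9242
wrist green [238, 208] [439.4, 253.2, 140.4] [6.0, 4.0, 19.0] 19
wrist green [306, 219] [431.9, 284.7, 148.6] [5.0, 13.0, 2.0] 31
```

View pics/wr10.png

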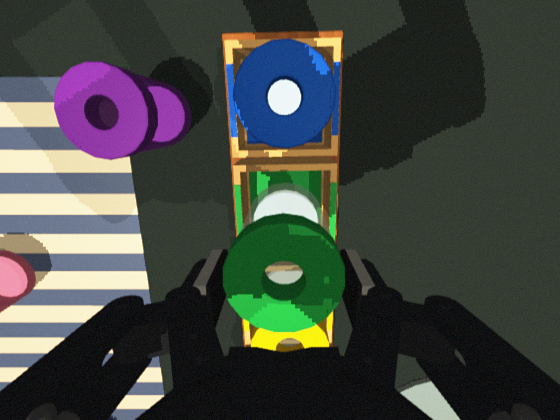

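The green jar hangs over the green slot at (285,274).

Emit:
{"fn": "arm_command", "kwargs": {
  "increments": [
    {"dx": 0.0005, "dy": 0.0005, "dz": -0.02, "rx": 0, "ry": 0, "rz": 0, "gripper": -1},
    {"dx": 0, "dy": 0, "dz": -0.018, "rx": 0, "ry": 0, "rz": 0, "gripper": -1},
    {"dx": 0, "dy": 0, "dz": -0.01, "rx": 0, "ry": 0, "rz": 0, "gripper": -1},
    {"dx": 0, "dy": 0, "dz": -0.004, "rx": 0, "ry": 0, "rz": 0, "gripper": -1},
    {"dx": 0, "dy": 0, "dz": -0.002, "rx": 0, "ry": 0, "rz": 0, "gripper": -1},
    {"dx": 0, "dy": 0, "dz": -0.001, "rx": 0, "ry": 0, "rz": 0, "gripper": -1},
    {"dx": 0, "dy": 0, "dz": 0, "rx": 0, "ry": 0, "rz": 0, "gripper": -1}
  ]
}}

```text
time: 18.52
tool_pos: [459.7, 276.0, 109.8]
tool_rot: [0.001, 0.0, 1.0, 0.0]
contact_force: [-0.6, -2.6, 2.8]
opening: 0.667
```

Emit:
{"fn": "arm_command", "kwargs": {
  "increments": [
    {"dx": 0, "dy": 0, "dz": -0.001, "rx": 0, "ry": 0, "rz": 0, "gripper": -1},
    {"dx": 0, "dy": 0, "dz": 0, "rx": 0, "ry": 0, "rz": 0, "gripper": 1},
    {"dx": 0, "dy": 0, "dz": 0, "rx": 0, "ry": 0, "rz": 0, "gripper": 1},
    {"dx": 0, "dy": 0, "dz": 0, "rx": 0, "ry": 0, "rz": 0, "gripper": 1},
    {"dx": 0, "dy": 0, "dz": 0.02, "rx": 0, "ry": 0, "rz": 0, "gripper": 1},
    {"dx": 0, "dy": 0, "dz": 0.035, "rx": 0, "ry": 0, "rz": 0, "gripper": 1},
    {"dx": 0.005, "dy": 0, "dz": 0.038, "rx": 0, "ry": 0, "rz": 0, "gripper": 1},
    {"dx": 0.005, "dy": 0, "dz": 0.038, "rx": 0, "ry": 0, "rz": 0, "gripper": 1},
    {"dx": 0.005, "dy": 0, "dz": 0.038, "rx": 0, "ry": 0, "rz": 0, "gripper": 1},
    {"dx": 0.005, "dy": 0, "dz": 0.03, "rx": 0, "ry": 0, "rz": 0, "gripper": 1},
    {"dx": 0, "dy": 0, "dz": 0, "rx": 0, "ry": 0, "rz": 0, "gripper": 1},
    {"dx": 0, "dy": 0, "dz": 0, "rx": 0, "ry": 0, "rz": 0, "gripper": 1}
  ]
}}

```text
time: 19.52
tool_pos: [479.5, 276.2, 308.1]
tool_rot: [0.001, 0.0, 1.0, 0.001]
contact_force: [-0.1, -0.1, -0.8]
opening: 1.001
```

```bash
python3 look.py 11 102 111 wrist scene side
```

```text
19.52 [479.5 276.2 308.1] [-0.1 -0.1 -0.8] 1.001
wrist red [282, 300] [630.7, 277.9, 105.1] [52.0, 51.0, 4.0] 1306
wrist yellow [288, 235] [544.0, 278.6, 105.5] [52.0, 51.0, 3.0] 1554
wrist green [284, 161] [458.3, 276.6, 105.7] [52.0, 51.0, 3.0] 1913
wrist blue [282, 87] [373.5, 274.6, 105.9] [51.0, 51.0, 3.0] 2346
scene red [368, 161] [634.2, 276.8, 106.0] [54.0, 54.0, 7.0] 229
scene red [149, 237] [428.8, -277.6, 106.5] [12.0, 19.0, 7.0] 32
scene yellow [340, 148] [547.1, 278.2, 105.7] [54.0, 53.0, 7.0] 210
scene yellow [172, 249] [491.3, -269.7, 106.5] [16.0, 18.0, 8.0] 35
scene green [314, 137] [460.7, 274.9, 105.8] [51.0, 54.0, 7.0] 196
scene green [196, 260] [556.0, -260.3, 106.7] [14.0, 17.0, 8.0] 29
scene blue [290, 127] [376.5, 273.4, 105.9] [50.0, 51.0, 7.0] 170
side red [271, 138] [631.1, 273.8, 104.3] [51.0, 53.0, 4.0] 180
side red [210, 328] [420.9, -285.5, 106.6] [21.0, 8.0, 8.0] 57
side yellow [237, 141] [544.2, 276.7, 104.1] [52.0, 51.0, 4.0] 190
side yellow [253, 315] [485.0, -276.0, 106.6] [21.0, 9.0, 8.0] 55
side green [203, 144] [458.1, 274.7, 104.2] [51.0, 52.0, 4.0] 198
side green [292, 303] [548.2, -266.1, 106.4] [20.0, 11.0, 9.0] 57
side blue [168, 149] [373.2, 270.1, 104.2] [51.0, 52.0, 4.0] 209
side blue [329, 292] [611.9, -257.4, 106.6] [19.0, 11.0, 8.0] 50
```

View pics/wr11.png

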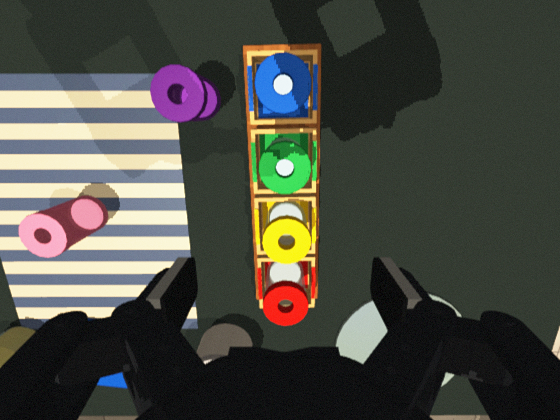

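View pics/si11.png

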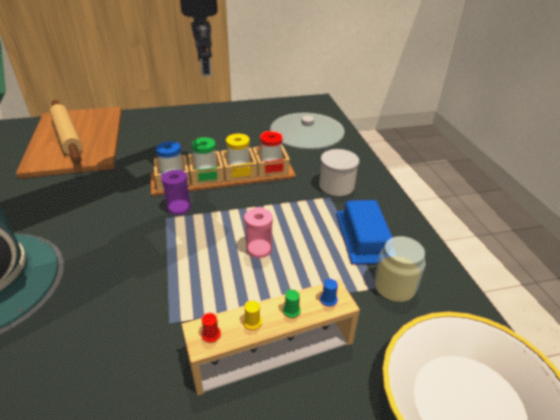

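All four jars stand in their matching slots with lid tops at z≈106, and the wrist view shows round lids with concentric holes. Next come the wands, starting with blue.

Emit:
{"fn": "arm_command", "kwargs": {
  "increments": [
    {"dx": 0.005, "dy": -0.019, "dz": 0, "rx": 0, "ry": 0, "rz": 0, "gripper": 1},
    {"dx": 0.0097, "dy": -0.0377, "dz": -0.006, "rx": 0, "ry": 0, "rz": 0, "gripper": 1},
    {"dx": 0.0097, "dy": -0.0377, "dz": -0.006, "rx": 0, "ry": 0, "rz": 0, "gripper": 1},
    {"dx": 0.0097, "dy": -0.0377, "dz": -0.006, "rx": 0, "ry": 0, "rz": 0, "gripper": 1},
    {"dx": 0.0097, "dy": -0.0377, "dz": -0.006, "rx": 0, "ry": 0, "rz": 0, "gripper": 1},
    {"dx": 0.0097, "dy": -0.0377, "dz": -0.006, "rx": 0, "ry": 0, "rz": 0, "gripper": 1},
    {"dx": 0.0097, "dy": -0.0377, "dz": -0.006, "rx": 0, "ry": 0, "rz": 0, "gripper": 1},
    {"dx": 0.0097, "dy": -0.0377, "dz": -0.006, "rx": 0, "ry": 0, "rz": 0, "gripper": 1},
    {"dx": 0.0097, "dy": -0.0377, "dz": -0.006, "rx": 0, "ry": 0, "rz": 0, "gripper": 1},
    {"dx": 0.0097, "dy": -0.0377, "dz": -0.006, "rx": 0, "ry": 0, "rz": 0, "gripper": 1},
    {"dx": 0.0097, "dy": -0.0377, "dz": -0.006, "rx": 0, "ry": 0, "rz": 0, "gripper": 1},
    {"dx": 0.0097, "dy": -0.0377, "dz": -0.006, "rx": 0, "ry": 0, "rz": 0, "gripper": 1},
    {"dx": 0.0097, "dy": -0.0377, "dz": -0.006, "rx": 0, "ry": 0, "rz": 0, "gripper": 1},
    {"dx": 0.0097, "dy": -0.0377, "dz": -0.006, "rx": 0, "ry": 0, "rz": 0, "gripper": 1},
    {"dx": 0.005, "dy": -0.019, "dz": 0, "rx": 0, "ry": 0, "rz": 0, "gripper": 1},
    {"dx": 0, "dy": 0, "dz": 0, "rx": 0, "ry": 0, "rz": 0, "gripper": 1},
    {"dx": 0, "dy": 0, "dz": 0, "rx": 0, "ry": 0, "rz": 0, "gripper": 1}
  ]
}}

```text
time: 21.08
tool_pos: [614.7, -252.8, 226.3]
tool_rot: [-0.001, 0.001, 1.0, 0.001]
contact_force: [0.6, -0.5, -0.1]
opening: 0.999
```

```bash
python3 look.py 12 126 135 wrist; python3 look.py 12b 104 109 scene
```

```text
21.08 [ 614.7 -252.8  226.3] [ 0.6 -0.5 -0.1] 0.999
wrist yellow [263, 36] [486.4, -267.5, 129.2] [20.0, 20.0, 4.0] 1132
wrist green [277, 129] [549.9, -258.6, 129.2] [20.0, 21.0, 4.0] 880
wrist blue [288, 210] [613.7, -249.8, 129.3] [20.0, 21.0, 4.0] 663
21.13 [ 614.7 -251.9  226.9] [-0.6  0.  -0.7] 1.003
scene red [368, 161] [632.9, 276.6, 106.5] [51.0, 53.0, 5.0] 194
scene red [149, 237] [427.8, -277.5, 106.5] [11.0, 19.0, 5.0] 15
scene yellow [340, 148] [547.7, 278.4, 106.5] [53.0, 54.0, 5.0] 162
scene yellow [172, 249] [492.8, -269.1, 106.8] [11.0, 17.0, 4.0] 15
scene green [314, 137] [460.3, 275.4, 106.5] [50.0, 54.0, 5.0] 147
scene blue [290, 127] [375.9, 273.3, 106.5] [53.0, 55.0, 5.0] 133
```

View pics/wr12.png

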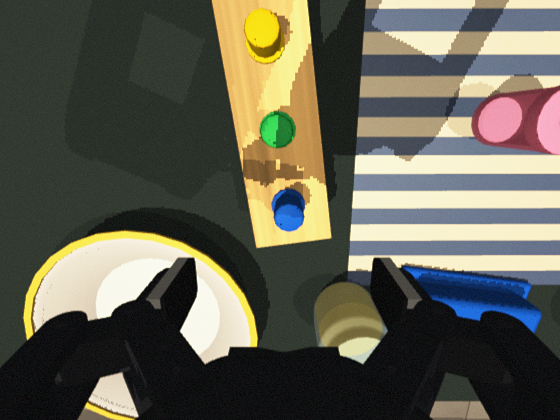

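The wrist view shows the blue wand top at (288,210), about (613.7,-249.8). I'll shift slightly and descend.

Emit:
{"fn": "arm_command", "kwargs": {
  "increments": [
    {"dx": 0, "dy": 0.002, "dz": -0.035, "rx": 0, "ry": 0, "rz": 0, "gripper": 1},
    {"dx": 0, "dy": 0, "dz": -0.035, "rx": 0, "ry": 0, "rz": 0, "gripper": 1},
    {"dx": 0, "dy": 0, "dz": -0.022, "rx": 0, "ry": 0, "rz": 0, "gripper": 1},
    {"dx": 0, "dy": 0, "dz": -0.01, "rx": 0, "ry": 0, "rz": 0, "gripper": 1},
    {"dx": 0, "dy": 0, "dz": 0, "rx": 0, "ry": 0, "rz": 0, "gripper": 1},
    {"dx": 0, "dy": 0, "dz": 0, "rx": 0, "ry": 0, "rz": 0, "gripper": -1},
    {"dx": 0, "dy": 0, "dz": 0, "rx": 0, "ry": 0, "rz": 0, "gripper": -1},
    {"dx": 0, "dy": 0, "dz": 0, "rx": 0, "ry": 0, "rz": 0, "gripper": -1},
    {"dx": 0, "dy": 0, "dz": 0, "rx": 0, "ry": 0, "rz": 0, "gripper": -1},
    {"dx": 0, "dy": 0, "dz": 0, "rx": 0, "ry": 0, "rz": 0, "gripper": -1},
    {"dx": 0, "dy": 0, "dz": 0, "rx": 0, "ry": 0, "rz": 0, "gripper": -1},
    {"dx": 0, "dy": 0, "dz": 0, "rx": 0, "ry": 0, "rz": 0, "gripper": -1},
    {"dx": 0, "dy": 0, "dz": 0, "rx": 0, "ry": 0, "rz": 0, "gripper": -1}
  ],
  "grip_force": 40
}}

```text
time: 22.27
tool_pos: [615.4, -250.3, 127.3]
tool_rot: [0.001, 0.0, 1.0, -0.0]
contact_force: [-1.4, 1.4, 6.2]
opening: 0.268
```

Emit:
{"fn": "arm_command", "kwargs": {
  "increments": [
    {"dx": 0, "dy": 0, "dz": 0.02, "rx": 0, "ry": 0, "rz": 0, "gripper": -1},
    {"dx": 0, "dy": 0, "dz": 0.035, "rx": 0, "ry": 0, "rz": 0, "gripper": -1},
    {"dx": 0, "dy": 0, "dz": 0.035, "rx": 0, "ry": 0, "rz": 0, "gripper": -1},
    {"dx": -0.008, "dy": 0.0176, "dz": 0.03, "rx": 0, "ry": 0, "rz": 0, "gripper": -1},
    {"dx": -0.0165, "dy": 0.036, "dz": 0, "rx": 0, "ry": 0, "rz": 0, "gripper": -1},
    {"dx": -0.0165, "dy": 0.036, "dz": 0, "rx": 0, "ry": 0, "rz": 0, "gripper": -1},
    {"dx": -0.0165, "dy": 0.036, "dz": 0, "rx": 0, "ry": 0, "rz": 0, "gripper": -1},
    {"dx": -0.0165, "dy": 0.036, "dz": 0, "rx": 0, "ry": 0, "rz": 0, "gripper": -1},
    {"dx": -0.0165, "dy": 0.036, "dz": 0, "rx": 0, "ry": 0, "rz": 0, "gripper": -1},
    {"dx": -0.0165, "dy": 0.036, "dz": 0, "rx": 0, "ry": 0, "rz": 0, "gripper": -1},
    {"dx": -0.0165, "dy": 0.036, "dz": 0, "rx": 0, "ry": 0, "rz": 0, "gripper": -1},
    {"dx": -0.0165, "dy": 0.036, "dz": 0, "rx": 0, "ry": 0, "rz": 0, "gripper": -1},
    {"dx": -0.0165, "dy": 0.036, "dz": 0, "rx": 0, "ry": 0, "rz": 0, "gripper": -1},
    {"dx": -0.0165, "dy": 0.036, "dz": 0, "rx": 0, "ry": 0, "rz": 0, "gripper": -1},
    {"dx": -0.0165, "dy": 0.036, "dz": 0, "rx": 0, "ry": 0, "rz": 0, "gripper": -1},
    {"dx": -0.0165, "dy": 0.036, "dz": 0, "rx": 0, "ry": 0, "rz": 0, "gripper": -1},
    {"dx": -0.0165, "dy": 0.036, "dz": 0, "rx": 0, "ry": 0, "rz": 0, "gripper": -1},
    {"dx": -0.012, "dy": 0.026, "dz": 0, "rx": 0, "ry": 0, "rz": 0, "gripper": -1},
    {"dx": -0.0065, "dy": 0.013, "dz": 0, "rx": 0, "ry": 0, "rz": 0, "gripper": -1},
    {"dx": 0, "dy": 0, "dz": 0, "rx": 0, "ry": 0, "rz": 0, "gripper": -1}
  ]
}}

```text
time: 23.93
tool_pos: [372.8, 276.7, 246.4]
tool_rot: [-0.0, -0.001, 1.0, 0.0]
contact_force: [0.7, -0.5, -0.7]
opening: 0.265
```

Emit:
{"fn": "arm_command", "kwargs": {
  "increments": [
    {"dx": 0, "dy": 0, "dz": -0.02, "rx": 0, "ry": 0, "rz": 0, "gripper": -1},
    {"dx": 0, "dy": 0, "dz": 0, "rx": 0, "ry": 0, "rz": 0, "gripper": -1},
    {"dx": 0, "dy": 0, "dz": 0, "rx": 0, "ry": 0, "rz": 0, "gripper": -1}
  ]
}}

```text
time: 24.18
tool_pos: [374.1, 273.9, 225.8]
tool_rot: [-0.001, 0.0, 1.0, -0.0]
contact_force: [0.6, -0.0, 0.1]
opening: 0.266
```

```bash
cat > look2.py <<'E'
from h import *
import sys
tag=sys.argv[1];s=sense();print(round(s['time'],2),s['tool_pos'].round(1),s['contact_force'].round(1),round(s['opening'],3))
for n in('wrist','scene','side'):
    c=grab(n,n[:2]+tag)
    # crop x3 around tray
    P=pts(c)
E
python3 look2.py 13
```

```text
24.18 [374.1 273.9 225.8] [ 0.6 -0.   0.1] 0.266
```

```bash
python3 -c "
import cv2,numpy as np
a=cv2.imread('pics/sc13.png')[60:180,220:360];b=cv2.imread('pics/si13.png')[60:180,110:250]
cv2.imwrite('pics/z13.png',np.vstack([cv2.resize(x,None,fx=2.4,fy=2.4,interpolation=2) for x in(a,b)]))"
```

```text
(no output)
```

View pics/z13.png

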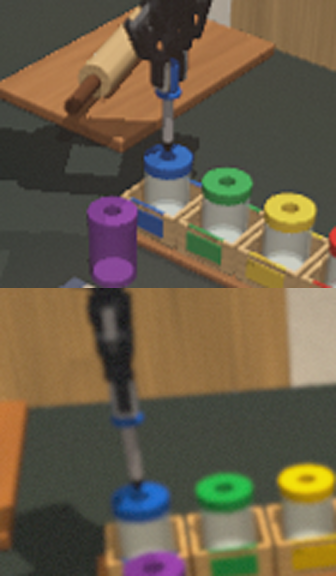

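View pics/wr13.png

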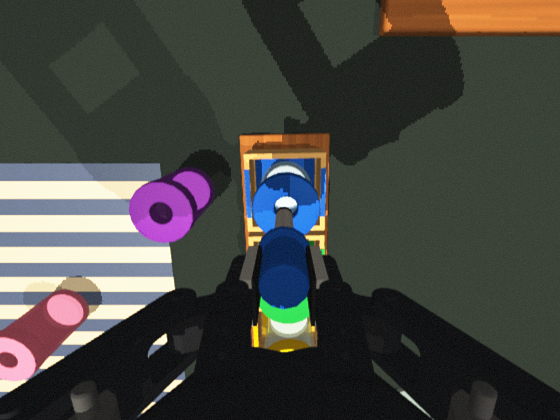

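```bash
cat > stem.py <<'E'
from h import *
import sys
tag,col=sys.argv[1:3];x,y=map(float,sys.argv[3:5]);f=float(sys.argv[5]) # flange underside z
for n in('scene','side','wrist'):
    c=dict(np.load(f'{n[:2]}{tag}.npz'));P=pts(c);cam=-c['R'].T@c['t']
    d=np.hypot(P[...,0]-x,P[...,1]-y);ok=c['range_z']>0
    out=[]
    for z0,z1 in((f-68,f-45),(f-45,f-25),(f-25,f-6)):
        m=ok&(d<16)&(P[...,2]>max(z0,111))&(P[...,2]<z1)
        q=P[m]
        if len(q)<6: out.append(None);continue
        v=q.mean(0)-cam;v=v[:2]/np.linalg.norm(v[:2])
        lat=np.array([-v[1],v[0]]);a=q[:,:2]@lat;b=q[:,:2]@v
        # lateral centre: mid extents ; depth: near surface + 6.5
        L=(np.percentile(a,3)+np.percentile(a,97))/2;B=np.percentile(b[np.abs(a-L)<3],30)+6.2
        out.append(((lat*L+v*B).round(1).tolist(),round(np.ptp(np.percentile(a,[3,97])),1),len(q)))
    lid=[r for r in tops(c,102,110) if r[0]==col and np.hypot(r[2][0]-x,r[2][1]-y)<25]
    print(n,'stem low/mid/high',out,'\n   lid',[(r[2],r[3]) for r in lid])
E
python3 stem.py 13 blue 373.5 274 188.5
```

```text
scene stem low/mid/high [([373.2, 274.2], np.float64(11.4), 32), ([373.9, 273.0], np.float64(11.2), 31), ([374.7, 273.6], np.float64(8.4), 24)] 
   lid [([376.5, 275.0, 105.5], [51.0, 52.0, 6.0])]
side stem low/mid/high [([373.2, 271.3], np.float64(11.9), 50), ([373.1, 271.8], np.float64(11.6), 40), ([373.1, 271.5], np.float64(11.5), 42)] 
   lid [([373.3, 270.2, 104.4], [50.0, 51.0, 4.0])]
wrist stem low/mid/high [([372.7, 272.9], np.float64(11.8), 139), ([372.8, 272.8], np.float64(11.4), 165), ([372.7, 272.8], np.float64(7.6), 20)] 
   lid [([369.1, 274.7, 105.7], [46.0, 52.0, 3.0])]
```

Stem and hole agree to about 1 mm on average. Inserting in stages.

Emit:
{"fn": "arm_command", "kwargs": {
  "increments": [
    {"dx": 0.001, "dy": 0, "dz": -0.01, "rx": 0, "ry": 0, "rz": 0, "gripper": -1},
    {"dx": 0, "dy": 0, "dz": -0.01, "rx": 0, "ry": 0, "rz": 0, "gripper": -1},
    {"dx": 0, "dy": 0, "dz": -0.01, "rx": 0, "ry": 0, "rz": 0, "gripper": -1},
    {"dx": 0, "dy": 0, "dz": 0, "rx": 0, "ry": 0, "rz": 0, "gripper": -1}
  ]
}}

```text
time: 24.67
tool_pos: [374.5, 274.0, 193.3]
tool_rot: [-0.001, 0.0, 1.0, -0.001]
contact_force: [-0.4, -0.5, -1.5]
opening: 0.267
```

Emit:
{"fn": "arm_command", "kwargs": {
  "increments": [
    {"dx": 0, "dy": 0, "dz": -0.015, "rx": 0, "ry": 0, "rz": 0, "gripper": -1},
    {"dx": 0, "dy": 0, "dz": -0.015, "rx": 0, "ry": 0, "rz": 0, "gripper": -1},
    {"dx": 0, "dy": 0, "dz": -0.01, "rx": 0, "ry": 0, "rz": 0, "gripper": -1},
    {"dx": 0, "dy": 0, "dz": -0.006, "rx": 0, "ry": 0, "rz": 0, "gripper": -1},
    {"dx": 0, "dy": 0, "dz": 0, "rx": 0, "ry": 0, "rz": 0, "gripper": -1}
  ]
}}

```text
time: 25.08
tool_pos: [374.8, 274.2, 149.0]
tool_rot: [-0.001, 0.0, 1.0, -0.001]
contact_force: [0.2, 0.2, -1.1]
opening: 0.263
```

Emit:
{"fn": "arm_command", "kwargs": {
  "increments": [
    {"dx": 0, "dy": 0, "dz": -0.003, "rx": 0, "ry": 0, "rz": 0, "gripper": -1},
    {"dx": 0, "dy": 0, "dz": -0.001, "rx": 0, "ry": 0, "rz": 0, "gripper": -1},
    {"dx": 0, "dy": 0, "dz": 0, "rx": 0, "ry": 0, "rz": 0, "gripper": -1}
  ]
}}

```text
time: 25.33
tool_pos: [375.3, 274.6, 146.5]
tool_rot: [0.0, 0.0, 1.0, 0.0]
contact_force: [-0.1, -0.3, -0.1]
opening: 0.27
```

Emit:
{"fn": "arm_command", "kwargs": {
  "increments": [
    {"dx": 0, "dy": 0, "dz": -0.002, "rx": 0, "ry": 0, "rz": 0, "gripper": -1},
    {"dx": 0, "dy": 0, "dz": 0, "rx": 0, "ry": 0, "rz": 0, "gripper": -1}
  ]
}}

```text
time: 25.5
tool_pos: [375.2, 274.5, 144.2]
tool_rot: [0.0, 0.0, 1.0, 0.0]
contact_force: [0.2, -0.5, -0.7]
opening: 0.267
```

Emit:
{"fn": "arm_command", "kwargs": {
  "increments": [
    {"dx": 0, "dy": 0, "dz": -0.001, "rx": 0, "ry": 0, "rz": 0, "gripper": -1},
    {"dx": 0, "dy": 0, "dz": 0, "rx": 0, "ry": 0, "rz": 0, "gripper": 0.3},
    {"dx": 0, "dy": 0, "dz": 0, "rx": 0, "ry": 0, "rz": 0, "gripper": 0.6},
    {"dx": 0, "dy": 0, "dz": 0, "rx": 0, "ry": 0, "rz": 0, "gripper": 1},
    {"dx": 0, "dy": 0, "dz": 0.01, "rx": 0, "ry": 0, "rz": 0, "gripper": 1},
    {"dx": 0, "dy": 0, "dz": 0.03, "rx": 0, "ry": 0, "rz": 0, "gripper": 1},
    {"dx": 0, "dy": 0, "dz": 0.04, "rx": 0, "ry": 0, "rz": 0, "gripper": 1},
    {"dx": 0, "dy": 0, "dz": 0, "rx": 0, "ry": 0, "rz": 0, "gripper": 1}
  ]
}}

```text
time: 26.17
tool_pos: [376.5, 275.4, 231.2]
tool_rot: [0.004, 0.0, 1.0, 0.002]
contact_force: [0.7, 1.1, 2.2]
opening: 1.002
```

```bash
python3 look.py 14 140 150 wrist side; python3 -c "
import cv2,numpy as np
a=cv2.imread('pics/wr14.png')[80:360,130:430];b=cv2.imread('pics/si14.png')[60:200,110:260]
cv2.imwrite('pics/z14.png',np.hstack([cv2.resize(x,(400,380),interpolation=2) for x in(a,b)]))"
```

```text
26.17 [376.5 275.4 231.2] [0.7 1.1 2.2] 1.002
wrist blue [285, 194] [373.5, 273.6, 144.2] [21.0, 21.0, 6.0] 797
side blue [168, 145] [374.7, 269.0, 143.1] [19.0, 17.0, 6.0] 45
```

View pics/z14.png

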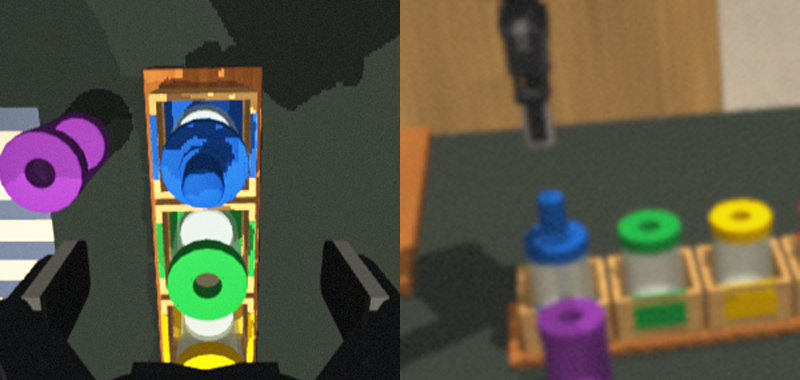

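The blue wand is seated with its flange on the lid and its top at z≈146. Next is the green wand.

Emit:
{"fn": "arm_command", "kwargs": {
  "increments": [
    {"dx": 0.006, "dy": -0.017, "dz": 0, "rx": 0, "ry": 0, "rz": 0, "gripper": 1},
    {"dx": 0.0122, "dy": -0.0372, "dz": 0, "rx": 0, "ry": 0, "rz": 0, "gripper": 1},
    {"dx": 0.0122, "dy": -0.0372, "dz": 0, "rx": 0, "ry": 0, "rz": 0, "gripper": 1},
    {"dx": 0.0122, "dy": -0.0372, "dz": 0, "rx": 0, "ry": 0, "rz": 0, "gripper": 1},
    {"dx": 0.0122, "dy": -0.0372, "dz": 0, "rx": 0, "ry": 0, "rz": 0, "gripper": 1},
    {"dx": 0.0122, "dy": -0.0372, "dz": 0, "rx": 0, "ry": 0, "rz": 0, "gripper": 1},
    {"dx": 0.0122, "dy": -0.0372, "dz": 0, "rx": 0, "ry": 0, "rz": 0, "gripper": 1},
    {"dx": 0.0122, "dy": -0.0372, "dz": 0, "rx": 0, "ry": 0, "rz": 0, "gripper": 1},
    {"dx": 0.0122, "dy": -0.0372, "dz": 0, "rx": 0, "ry": 0, "rz": 0, "gripper": 1},
    {"dx": 0.0122, "dy": -0.0372, "dz": 0, "rx": 0, "ry": 0, "rz": 0, "gripper": 1},
    {"dx": 0.0122, "dy": -0.0372, "dz": 0, "rx": 0, "ry": 0, "rz": 0, "gripper": 1},
    {"dx": 0.0122, "dy": -0.0372, "dz": 0, "rx": 0, "ry": 0, "rz": 0, "gripper": 1},
    {"dx": 0.0122, "dy": -0.0372, "dz": 0, "rx": 0, "ry": 0, "rz": 0, "gripper": 1},
    {"dx": 0.0122, "dy": -0.0372, "dz": 0, "rx": 0, "ry": 0, "rz": 0, "gripper": 1},
    {"dx": 0.007, "dy": -0.022, "dz": 0, "rx": 0, "ry": 0, "rz": 0, "gripper": 1},
    {"dx": 0.004, "dy": -0.0114, "dz": 0, "rx": 0, "ry": 0, "rz": 0, "gripper": 1},
    {"dx": 0, "dy": 0, "dz": 0, "rx": 0, "ry": 0, "rz": 0, "gripper": 1},
    {"dx": 0, "dy": 0, "dz": 0, "rx": 0, "ry": 0, "rz": 0, "gripper": 1}
  ]
}}

```text
time: 27.77
tool_pos: [550.5, -259.1, 222.5]
tool_rot: [-0.001, 0.0, 1.0, 0.0]
contact_force: [0.5, 0.5, 0.4]
opening: 1.004
```

```bash
python3 look.py 15 126 150 wrist scene
```

```text
27.77 [ 550.5 -259.1  222.5] [0.5 0.5 0.4] 1.004
wrist red [260, 34] [422.2, -276.2, 129.2] [20.0, 21.0, 4.0] 1180
wrist yellow [274, 129] [485.4, -267.3, 129.3] [21.0, 21.0, 4.0] 910
wrist green [285, 213] [549.8, -258.6, 129.6] [20.0, 20.0, 3.0] 676
scene red [149, 237] [423.4, -276.3, 129.7] [21.0, 21.0, 7.0] 74
scene yellow [172, 249] [488.3, -269.2, 129.5] [19.0, 18.0, 6.0] 63
scene green [121, 130] [56.3, -66.8, 139.3] [21.0, 23.0, 20.0] 24
scene green [196, 260] [553.1, -258.5, 129.6] [20.0, 21.0, 6.0] 80
scene blue [290, 124] [378.4, 270.9, 137.5] [19.0, 19.0, 23.0] 73
```

View pics/wr15.png

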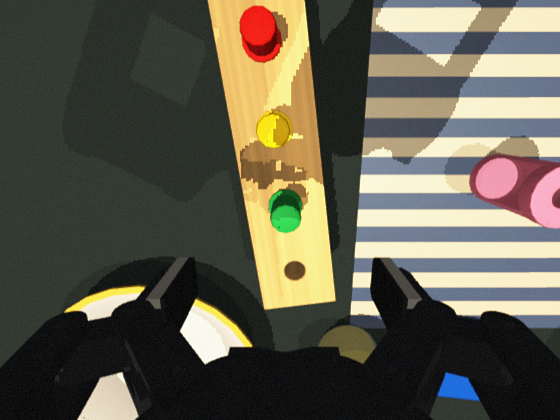

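View pics/sc15.png

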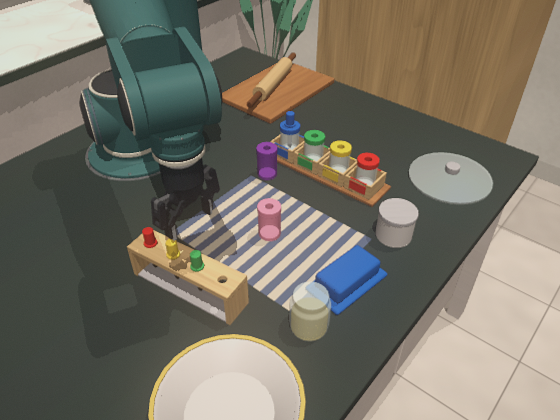

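The green wand at (285,213) is aligned with the jaws, and the jars are unchanged.

Emit:
{"fn": "arm_command", "kwargs": {
  "increments": [
    {"dx": 0, "dy": 0, "dz": -0.035, "rx": 0, "ry": 0, "rz": 0, "gripper": 1},
    {"dx": 0, "dy": 0, "dz": -0.03, "rx": 0, "ry": 0, "rz": 0, "gripper": 1},
    {"dx": 0, "dy": 0, "dz": -0.022, "rx": 0, "ry": 0, "rz": 0, "gripper": 1},
    {"dx": 0, "dy": 0, "dz": -0.01, "rx": 0, "ry": 0, "rz": 0, "gripper": 1},
    {"dx": 0, "dy": 0, "dz": 0, "rx": 0, "ry": 0, "rz": 0, "gripper": 1},
    {"dx": 0, "dy": 0, "dz": 0, "rx": 0, "ry": 0, "rz": 0, "gripper": -1},
    {"dx": 0, "dy": 0, "dz": 0, "rx": 0, "ry": 0, "rz": 0, "gripper": -1},
    {"dx": 0, "dy": 0, "dz": 0, "rx": 0, "ry": 0, "rz": 0, "gripper": -1},
    {"dx": 0, "dy": 0, "dz": 0, "rx": 0, "ry": 0, "rz": 0, "gripper": -1},
    {"dx": 0, "dy": 0, "dz": 0, "rx": 0, "ry": 0, "rz": 0, "gripper": -1},
    {"dx": 0, "dy": 0, "dz": 0, "rx": 0, "ry": 0, "rz": 0, "gripper": -1},
    {"dx": 0, "dy": 0, "dz": 0, "rx": 0, "ry": 0, "rz": 0, "gripper": -1},
    {"dx": 0, "dy": 0, "dz": 0, "rx": 0, "ry": 0, "rz": 0, "gripper": -1}
  ],
  "grip_force": 40
}}

```text
time: 28.95
tool_pos: [551.0, -259.7, 127.2]
tool_rot: [0.001, 0.0, 1.0, -0.0]
contact_force: [-1.0, 0.8, 4.9]
opening: 0.267
```

Emit:
{"fn": "arm_command", "kwargs": {
  "increments": [
    {"dx": 0, "dy": 0, "dz": 0.02, "rx": 0, "ry": 0, "rz": 0, "gripper": -1},
    {"dx": 0, "dy": 0, "dz": 0.035, "rx": 0, "ry": 0, "rz": 0, "gripper": -1},
    {"dx": 0, "dy": 0, "dz": 0.035, "rx": 0, "ry": 0, "rz": 0, "gripper": -1},
    {"dx": -0.003, "dy": 0.017, "dz": 0.03, "rx": 0, "ry": 0, "rz": 0, "gripper": -1},
    {"dx": -0.0063, "dy": 0.037, "dz": 0, "rx": 0, "ry": 0, "rz": 0, "gripper": -1},
    {"dx": -0.0063, "dy": 0.037, "dz": 0, "rx": 0, "ry": 0, "rz": 0, "gripper": -1},
    {"dx": -0.0063, "dy": 0.037, "dz": 0, "rx": 0, "ry": 0, "rz": 0, "gripper": -1},
    {"dx": -0.0063, "dy": 0.037, "dz": 0, "rx": 0, "ry": 0, "rz": 0, "gripper": -1},
    {"dx": -0.0063, "dy": 0.037, "dz": 0, "rx": 0, "ry": 0, "rz": 0, "gripper": -1},
    {"dx": -0.0063, "dy": 0.037, "dz": 0, "rx": 0, "ry": 0, "rz": 0, "gripper": -1},
    {"dx": -0.0063, "dy": 0.037, "dz": 0, "rx": 0, "ry": 0, "rz": 0, "gripper": -1},
    {"dx": -0.0063, "dy": 0.037, "dz": 0, "rx": 0, "ry": 0, "rz": 0, "gripper": -1},
    {"dx": -0.0063, "dy": 0.037, "dz": 0, "rx": 0, "ry": 0, "rz": 0, "gripper": -1},
    {"dx": -0.0063, "dy": 0.037, "dz": 0, "rx": 0, "ry": 0, "rz": 0, "gripper": -1},
    {"dx": -0.0063, "dy": 0.037, "dz": 0, "rx": 0, "ry": 0, "rz": 0, "gripper": -1},
    {"dx": -0.0063, "dy": 0.037, "dz": 0, "rx": 0, "ry": 0, "rz": 0, "gripper": -1},
    {"dx": -0.0063, "dy": 0.037, "dz": 0, "rx": 0, "ry": 0, "rz": 0, "gripper": -1},
    {"dx": -0.0045, "dy": 0.0259, "dz": 0, "rx": 0, "ry": 0, "rz": 0, "gripper": -1},
    {"dx": -0.0021, "dy": 0.012, "dz": 0, "rx": 0, "ry": 0, "rz": 0, "gripper": -1},
    {"dx": 0, "dy": 0, "dz": 0, "rx": 0, "ry": 0, "rz": 0, "gripper": -1}
  ]
}}

```text
time: 30.62
tool_pos: [458.7, 278.3, 246.1]
tool_rot: [-0.0, -0.001, 1.0, 0.0]
contact_force: [-0.4, -0.7, 0.0]
opening: 0.265
```

Emit:
{"fn": "arm_command", "kwargs": {
  "increments": [
    {"dx": 0, "dy": 0, "dz": -0.02, "rx": 0, "ry": 0, "rz": 0, "gripper": -1},
    {"dx": 0, "dy": 0, "dz": 0, "rx": 0, "ry": 0, "rz": 0, "gripper": -1},
    {"dx": 0, "dy": 0, "dz": 0, "rx": 0, "ry": 0, "rz": 0, "gripper": -1}
  ]
}}

```text
time: 30.87
tool_pos: [459.2, 275.3, 225.7]
tool_rot: [-0.001, 0.001, 1.0, -0.001]
contact_force: [-0.8, 0.5, 0.4]
opening: 0.265
```

```bash
python3 look2.py 16; python3 stem.py 16 green 459.5 276 189; python3 -c "
import cv2,numpy as np
a=cv2.imread('pics/sc16.png')[60:180,240:380];b=cv2.imread('pics/si16.png')[60:180,130:270]
cv2.imwrite('pics/z16.png',np.hstack([cv2.resize(x,None,fx=2.4,fy=2.4,interpolation=2) for x in(a,b)]))"
```

```text
30.87 [459.2 275.3 225.7] [-0.8  0.5  0.4] 0.265
scene stem low/mid/high [([460.4, 274.2], np.float64(11.4), 34), ([458.7, 275.1], np.float64(11.4), 30), ([459.9, 275.9], np.float64(10.7), 30)] 
   lid [([462.2, 276.8, 106.1], [51.0, 56.0, 7.0])]
side stem low/mid/high [([458.3, 274.0], np.float64(12.0), 47), ([458.1, 273.1], np.float64(11.9), 41), ([457.9, 273.4], np.float64(11.5), 41)] 
   lid [([458.1, 272.1, 104.3], [52.0, 51.0, 4.0])]
wrist stem low/mid/high [([457.9, 274.2], np.float64(11.6), 144), ([458.0, 274.2], np.float64(11.4), 166), ([457.9, 274.7], np.float64(6.8), 15)] 
   lid [([454.8, 276.5, 105.8], [45.0, 52.0, 3.0])]
```

View pics/z16.png

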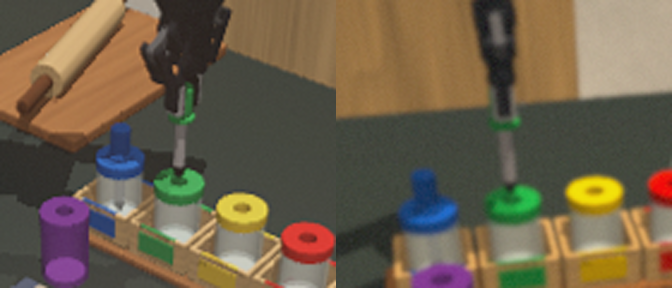

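The green stem sits over the hole. Shifting +0.5 and +0.7 mm and inserting.

Emit:
{"fn": "arm_command", "kwargs": {
  "increments": [
    {"dx": 0.0005, "dy": 0.0007, "dz": -0.01, "rx": 0, "ry": 0, "rz": 0, "gripper": -1},
    {"dx": 0, "dy": 0, "dz": -0.01, "rx": 0, "ry": 0, "rz": 0, "gripper": -1},
    {"dx": 0, "dy": 0, "dz": -0.01, "rx": 0, "ry": 0, "rz": 0, "gripper": -1},
    {"dx": 0, "dy": 0, "dz": 0, "rx": 0, "ry": 0, "rz": 0, "gripper": -1}
  ]
}}

```text
time: 31.35
tool_pos: [459.0, 276.6, 193.2]
tool_rot: [-0.002, 0.0, 1.0, -0.001]
contact_force: [0.3, -0.5, -1.6]
opening: 0.265
```

Emit:
{"fn": "arm_command", "kwargs": {
  "increments": [
    {"dx": 0, "dy": 0, "dz": -0.015, "rx": 0, "ry": 0, "rz": 0, "gripper": -1},
    {"dx": 0, "dy": 0, "dz": -0.015, "rx": 0, "ry": 0, "rz": 0, "gripper": -1},
    {"dx": 0, "dy": 0, "dz": -0.01, "rx": 0, "ry": 0, "rz": 0, "gripper": -1},
    {"dx": 0, "dy": 0, "dz": -0.007, "rx": 0, "ry": 0, "rz": 0, "gripper": -1},
    {"dx": 0, "dy": 0, "dz": -0.003, "rx": 0, "ry": 0, "rz": 0, "gripper": -1},
    {"dx": 0, "dy": 0, "dz": 0, "rx": 0, "ry": 0, "rz": 0, "gripper": -1}
  ]
}}

```text
time: 31.85
tool_pos: [459.6, 277.1, 145.7]
tool_rot: [-0.0, 0.0, 1.0, -0.0]
contact_force: [-0.0, -0.0, -1.5]
opening: 0.268
```

Emit:
{"fn": "arm_command", "kwargs": {
  "increments": [
    {"dx": 0, "dy": 0, "dz": -0.0015, "rx": 0, "ry": 0, "rz": 0, "gripper": -1},
    {"dx": 0, "dy": 0, "dz": 0, "rx": 0, "ry": 0, "rz": 0, "gripper": -1},
    {"dx": 0, "dy": 0, "dz": 0, "rx": 0, "ry": 0, "rz": 0, "gripper": 0.3},
    {"dx": 0, "dy": 0, "dz": 0, "rx": 0, "ry": 0, "rz": 0, "gripper": 0.6},
    {"dx": 0, "dy": 0, "dz": 0, "rx": 0, "ry": 0, "rz": 0, "gripper": 1},
    {"dx": 0, "dy": 0, "dz": 0.01, "rx": 0, "ry": 0, "rz": 0, "gripper": 1},
    {"dx": 0, "dy": 0, "dz": 0.03, "rx": 0, "ry": 0, "rz": 0, "gripper": 1},
    {"dx": 0, "dy": 0, "dz": 0.04, "rx": 0, "ry": 0, "rz": 0, "gripper": 1},
    {"dx": 0, "dy": 0, "dz": 0, "rx": 0, "ry": 0, "rz": 0, "gripper": 1}
  ]
}}

```text
time: 32.6
tool_pos: [461.2, 277.9, 233.1]
tool_rot: [0.004, 0.0, 1.0, 0.002]
contact_force: [0.8, -0.9, 0.9]
opening: 1.0
```

```bash
python3 look.py 17 140 150 wrist side; python3 -c "
import cv2,numpy as np
a=cv2.imread('pics/wr17.png')[80:360,130:430];b=cv2.imread('pics/si17.png')[60:200,110:260]
cv2.imwrite('pics/z17.png',np.hstack([cv2.resize(x,(400,380),interpolation=2) for x in(a,b)]))"
```

```text
32.6 [461.2 277.9 233.1] [ 0.8 -0.9  0.9] 1.0
wrist green [282, 193] [458.6, 276.2, 145.3] [20.0, 21.0, 4.0] 720
wrist blue [278, 97] [374.4, 273.7, 145.3] [21.0, 21.0, 4.0] 1071
side green [203, 141] [459.0, 273.3, 142.8] [21.0, 21.0, 5.0] 48
side blue [168, 146] [374.7, 270.1, 143.2] [19.0, 20.0, 6.0] 46
```

View pics/z17.png

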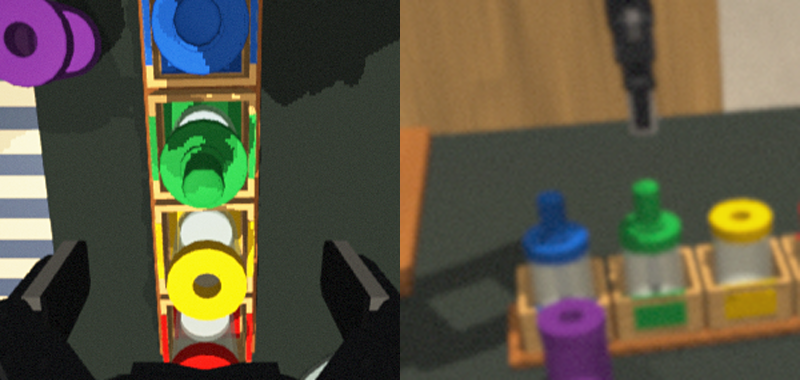

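Blue and green are seated, with both tops at z≈145. Next is the yellow wand.

Emit:
{"fn": "arm_command", "kwargs": {
  "increments": [
    {"dx": 0.001, "dy": -0.018, "dz": 0, "rx": 0, "ry": 0, "rz": 0, "gripper": 1},
    {"dx": 0.0018, "dy": -0.0378, "dz": 0, "rx": 0, "ry": 0, "rz": 0, "gripper": 1},
    {"dx": 0.0018, "dy": -0.0378, "dz": 0, "rx": 0, "ry": 0, "rz": 0, "gripper": 1},
    {"dx": 0.0018, "dy": -0.0378, "dz": 0, "rx": 0, "ry": 0, "rz": 0, "gripper": 1},
    {"dx": 0.0018, "dy": -0.0378, "dz": 0, "rx": 0, "ry": 0, "rz": 0, "gripper": 1},
    {"dx": 0.0018, "dy": -0.0378, "dz": 0, "rx": 0, "ry": 0, "rz": 0, "gripper": 1},
    {"dx": 0.0018, "dy": -0.0378, "dz": 0, "rx": 0, "ry": 0, "rz": 0, "gripper": 1},
    {"dx": 0.0018, "dy": -0.0378, "dz": 0, "rx": 0, "ry": 0, "rz": 0, "gripper": 1},
    {"dx": 0.0018, "dy": -0.0378, "dz": 0, "rx": 0, "ry": 0, "rz": 0, "gripper": 1},
    {"dx": 0.0018, "dy": -0.0378, "dz": 0, "rx": 0, "ry": 0, "rz": 0, "gripper": 1},
    {"dx": 0.0018, "dy": -0.0378, "dz": 0, "rx": 0, "ry": 0, "rz": 0, "gripper": 1},
    {"dx": 0.0018, "dy": -0.0378, "dz": 0, "rx": 0, "ry": 0, "rz": 0, "gripper": 1},
    {"dx": 0.0018, "dy": -0.0378, "dz": 0, "rx": 0, "ry": 0, "rz": 0, "gripper": 1},
    {"dx": 0.0018, "dy": -0.0378, "dz": 0, "rx": 0, "ry": 0, "rz": 0, "gripper": 1},
    {"dx": 0.0016, "dy": -0.024, "dz": 0, "rx": 0, "ry": 0, "rz": 0, "gripper": 1},
    {"dx": 0.001, "dy": -0.0114, "dz": 0, "rx": 0, "ry": 0, "rz": 0, "gripper": 1},
    {"dx": 0, "dy": 0, "dz": 0, "rx": 0, "ry": 0, "rz": 0, "gripper": 1},
    {"dx": 0, "dy": 0, "dz": 0, "rx": 0, "ry": 0, "rz": 0, "gripper": 1}
  ]
}}

```text
time: 34.2
tool_pos: [486.5, -267.3, 224.0]
tool_rot: [-0.001, 0.0, 1.0, 0.0]
contact_force: [-0.1, 1.1, 0.2]
opening: 0.998
```

```bash
python3 look.py 18 126 150 wrist scene
```

```text
34.2 [ 486.5 -267.3  224. ] [-0.1  1.1  0.2] 0.998
wrist red [273, 128] [421.5, -276.2, 129.2] [21.0, 21.0, 4.0] 899
wrist yellow [284, 210] [484.8, -267.5, 129.1] [20.0, 20.0, 4.0] 700
scene red [149, 237] [422.4, -275.7, 129.4] [20.0, 22.0, 6.0] 70
scene yellow [172, 249] [487.6, -267.0, 129.7] [19.0, 21.0, 6.0] 73
scene green [203, 109] [180.4, 128.4, 144.5] [19.0, 25.0, 10.0] 20
scene green [314, 135] [461.8, 275.0, 137.3] [22.0, 23.0, 21.0] 80
scene blue [290, 124] [377.8, 273.1, 137.6] [19.0, 23.0, 22.0] 68
```

View pics/wr18.png

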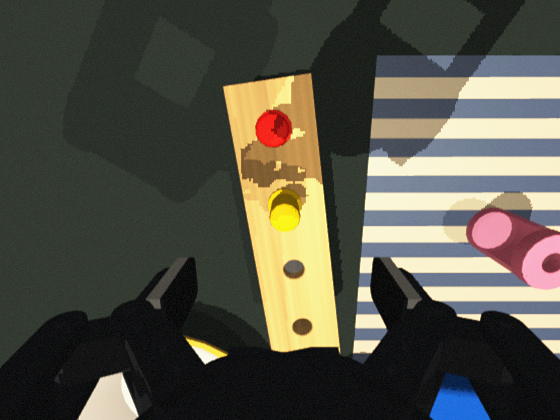

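The yellow wand at (284,210) is aligned.

Emit:
{"fn": "arm_command", "kwargs": {
  "increments": [
    {"dx": -0.0005, "dy": 0, "dz": -0.035, "rx": 0, "ry": 0, "rz": 0, "gripper": 1},
    {"dx": 0, "dy": 0, "dz": -0.031, "rx": 0, "ry": 0, "rz": 0, "gripper": 1},
    {"dx": 0, "dy": 0, "dz": -0.022, "rx": 0, "ry": 0, "rz": 0, "gripper": 1},
    {"dx": 0, "dy": 0, "dz": -0.01, "rx": 0, "ry": 0, "rz": 0, "gripper": 1},
    {"dx": 0, "dy": 0, "dz": 0, "rx": 0, "ry": 0, "rz": 0, "gripper": 1},
    {"dx": 0, "dy": 0, "dz": 0, "rx": 0, "ry": 0, "rz": 0, "gripper": -1},
    {"dx": 0, "dy": 0, "dz": 0, "rx": 0, "ry": 0, "rz": 0, "gripper": -1},
    {"dx": 0, "dy": 0, "dz": 0, "rx": 0, "ry": 0, "rz": 0, "gripper": -1},
    {"dx": 0, "dy": 0, "dz": 0, "rx": 0, "ry": 0, "rz": 0, "gripper": -1},
    {"dx": 0, "dy": 0, "dz": 0, "rx": 0, "ry": 0, "rz": 0, "gripper": -1},
    {"dx": 0, "dy": 0, "dz": 0, "rx": 0, "ry": 0, "rz": 0, "gripper": -1},
    {"dx": 0, "dy": 0, "dz": 0, "rx": 0, "ry": 0, "rz": 0, "gripper": -1},
    {"dx": 0, "dy": 0, "dz": 0, "rx": 0, "ry": 0, "rz": 0, "gripper": -1}
  ],
  "grip_force": 40
}}

```text
time: 35.38
tool_pos: [486.5, -267.9, 127.6]
tool_rot: [0.0, 0.0, 1.0, -0.0]
contact_force: [-0.8, 1.0, 5.5]
opening: 0.266
```

Emit:
{"fn": "arm_command", "kwargs": {
  "increments": [
    {"dx": 0, "dy": 0, "dz": 0.02, "rx": 0, "ry": 0, "rz": 0, "gripper": -1},
    {"dx": 0, "dy": 0, "dz": 0.035, "rx": 0, "ry": 0, "rz": 0, "gripper": -1},
    {"dx": 0, "dy": 0, "dz": 0.035, "rx": 0, "ry": 0, "rz": 0, "gripper": -1},
    {"dx": 0.0025, "dy": 0.018, "dz": 0.03, "rx": 0, "ry": 0, "rz": 0, "gripper": -1},
    {"dx": 0.004, "dy": 0.0375, "dz": 0, "rx": 0, "ry": 0, "rz": 0, "gripper": -1},
    {"dx": 0.004, "dy": 0.0375, "dz": 0, "rx": 0, "ry": 0, "rz": 0, "gripper": -1},
    {"dx": 0.004, "dy": 0.0375, "dz": 0, "rx": 0, "ry": 0, "rz": 0, "gripper": -1},
    {"dx": 0.004, "dy": 0.0375, "dz": 0, "rx": 0, "ry": 0, "rz": 0, "gripper": -1},
    {"dx": 0.004, "dy": 0.0375, "dz": 0, "rx": 0, "ry": 0, "rz": 0, "gripper": -1},
    {"dx": 0.004, "dy": 0.0375, "dz": 0, "rx": 0, "ry": 0, "rz": 0, "gripper": -1},
    {"dx": 0.004, "dy": 0.0375, "dz": 0, "rx": 0, "ry": 0, "rz": 0, "gripper": -1},
    {"dx": 0.004, "dy": 0.0375, "dz": 0, "rx": 0, "ry": 0, "rz": 0, "gripper": -1},
    {"dx": 0.004, "dy": 0.0375, "dz": 0, "rx": 0, "ry": 0, "rz": 0, "gripper": -1},
    {"dx": 0.004, "dy": 0.0375, "dz": 0, "rx": 0, "ry": 0, "rz": 0, "gripper": -1},
    {"dx": 0.004, "dy": 0.0375, "dz": 0, "rx": 0, "ry": 0, "rz": 0, "gripper": -1},
    {"dx": 0.004, "dy": 0.0375, "dz": 0, "rx": 0, "ry": 0, "rz": 0, "gripper": -1},
    {"dx": 0.004, "dy": 0.0375, "dz": 0, "rx": 0, "ry": 0, "rz": 0, "gripper": -1},
    {"dx": 0.003, "dy": 0.0277, "dz": 0, "rx": 0, "ry": 0, "rz": 0, "gripper": -1},
    {"dx": 0.0013, "dy": 0.013, "dz": 0, "rx": 0, "ry": 0, "rz": 0, "gripper": -1},
    {"dx": 0, "dy": 0, "dz": 0, "rx": 0, "ry": 0, "rz": 0, "gripper": -1}
  ]
}}

```text
time: 37.05
tool_pos: [544.9, 280.6, 246.3]
tool_rot: [-0.0, -0.001, 1.0, -0.0]
contact_force: [0.4, -0.5, -0.4]
opening: 0.266
```

Emit:
{"fn": "arm_command", "kwargs": {
  "increments": [
    {"dx": 0, "dy": 0, "dz": -0.02, "rx": 0, "ry": 0, "rz": 0, "gripper": -1},
    {"dx": 0, "dy": 0, "dz": 0, "rx": 0, "ry": 0, "rz": 0, "gripper": -1},
    {"dx": 0, "dy": 0, "dz": 0, "rx": 0, "ry": 0, "rz": 0, "gripper": -1}
  ]
}}

```text
time: 37.3
tool_pos: [544.8, 277.4, 226.1]
tool_rot: [-0.001, 0.0, 1.0, -0.0]
contact_force: [0.4, 0.3, -0.5]
opening: 0.267
```

```bash
python3 look2.py 19; python3 stem.py 19 yellow 545.3 278.3 189; python3 -c "
import cv2,numpy as np
a=cv2.imread('pics/sc19.png')[60:180,260:400];b=cv2.imread('pics/si19.png')[60:180,160:300]
cv2.imwrite('pics/z19.png',np.hstack([cv2.resize(x,None,fx=2.4,fy=2.4,interpolation=2) for x in(a,b)]))"
```

```text
37.3 [544.8 277.4 226.1] [ 0.4  0.3 -0.5] 0.267
scene stem low/mid/high [([544.7, 277.8], np.float64(12.4), 33), ([545.0, 277.2], np.float64(11.4), 35), ([545.2, 277.0], np.float64(12.5), 29)] 
   lid [([547.5, 277.7, 105.5], [52.0, 53.0, 7.0])]
side stem low/mid/high [([543.0, 275.5], np.float64(10.4), 41), ([544.0, 275.7], np.float64(10.2), 36), ([543.7, 275.1], np.float64(12.3), 44)] 
   lid [([544.7, 274.0, 104.2], [51.0, 50.0, 4.0])]
wrist stem low/mid/high [([543.6, 276.6], np.float64(11.7), 142), ([543.6, 276.3], np.float64(11.5), 163), ([543.6, 276.2], np.float64(6.5), 15)] 
   lid [([540.6, 278.7, 105.7], [45.0, 52.0, 3.0])]
```

View pics/z19.png

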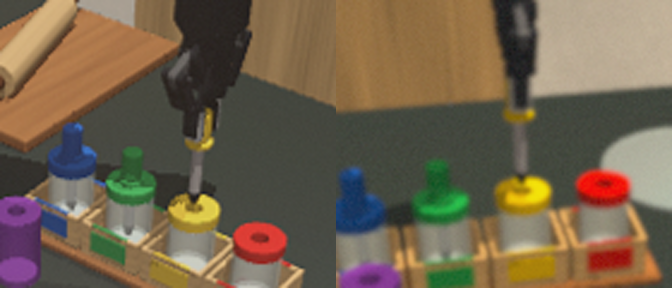

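The offset is about +1 mm in x and +0.7 mm in y. Inserting yellow.

Emit:
{"fn": "arm_command", "kwargs": {
  "increments": [
    {"dx": 0.001, "dy": 0.0007, "dz": -0.01, "rx": 0, "ry": 0, "rz": 0, "gripper": -1},
    {"dx": 0, "dy": 0, "dz": -0.01, "rx": 0, "ry": 0, "rz": 0, "gripper": -1},
    {"dx": 0, "dy": 0, "dz": -0.01, "rx": 0, "ry": 0, "rz": 0, "gripper": -1},
    {"dx": 0, "dy": 0, "dz": 0, "rx": 0, "ry": 0, "rz": 0, "gripper": -1}
  ]
}}

```text
time: 37.78
tool_pos: [545.3, 278.8, 193.5]
tool_rot: [-0.002, 0.0, 1.0, -0.001]
contact_force: [-0.4, 0.5, -1.5]
opening: 0.27
```

Emit:
{"fn": "arm_command", "kwargs": {
  "increments": [
    {"dx": 0, "dy": 0, "dz": -0.015, "rx": 0, "ry": 0, "rz": 0, "gripper": -1},
    {"dx": 0, "dy": 0, "dz": -0.015, "rx": 0, "ry": 0, "rz": 0, "gripper": -1},
    {"dx": 0, "dy": 0, "dz": -0.01, "rx": 0, "ry": 0, "rz": 0, "gripper": -1},
    {"dx": 0, "dy": 0, "dz": -0.007, "rx": 0, "ry": 0, "rz": 0, "gripper": -1},
    {"dx": 0, "dy": 0, "dz": -0.003, "rx": 0, "ry": 0, "rz": 0, "gripper": -1},
    {"dx": 0, "dy": 0, "dz": 0, "rx": 0, "ry": 0, "rz": 0, "gripper": -1}
  ]
}}

```text
time: 38.28
tool_pos: [545.8, 279.1, 145.8]
tool_rot: [-0.001, 0.0, 1.0, -0.0]
contact_force: [0.4, 0.4, 0.4]
opening: 0.266
```

Emit:
{"fn": "arm_command", "kwargs": {
  "increments": [
    {"dx": 0, "dy": 0, "dz": -0.0015, "rx": 0, "ry": 0, "rz": 0, "gripper": -1},
    {"dx": 0, "dy": 0, "dz": 0, "rx": 0, "ry": 0, "rz": 0, "gripper": -1},
    {"dx": 0, "dy": 0, "dz": 0, "rx": 0, "ry": 0, "rz": 0, "gripper": 0.3},
    {"dx": 0, "dy": 0, "dz": 0, "rx": 0, "ry": 0, "rz": 0, "gripper": 0.6},
    {"dx": 0, "dy": 0, "dz": 0, "rx": 0, "ry": 0, "rz": 0, "gripper": 1},
    {"dx": 0, "dy": 0, "dz": 0.01, "rx": 0, "ry": 0, "rz": 0, "gripper": 1},
    {"dx": 0, "dy": 0, "dz": 0.03, "rx": 0, "ry": 0, "rz": 0, "gripper": 1},
    {"dx": 0, "dy": 0, "dz": 0.04, "rx": 0, "ry": 0, "rz": 0, "gripper": 1},
    {"dx": 0, "dy": 0, "dz": 0, "rx": 0, "ry": 0, "rz": 0, "gripper": 1}
  ]
}}

```text
time: 39.03
tool_pos: [547.6, 279.9, 234.1]
tool_rot: [0.004, 0.0, 1.0, 0.002]
contact_force: [0.6, 0.2, 1.5]
opening: 0.997
```

```bash
python3 look.py 20 140 150 wrist side; python3 look.py 20b 102 110 wrist
```

```text
39.03 [547.6 279.9 234.1] [0.6 0.2 1.5] 0.997
wrist yellow [282, 193] [544.6, 278.2, 144.3] [21.0, 21.0, 5.0] 764
wrist green [280, 96] [459.0, 276.3, 145.2] [21.0, 21.0, 4.0] 1070
side yellow [237, 137] [544.9, 275.2, 142.9] [22.0, 24.0, 5.0] 45
side green [203, 142] [459.0, 274.0, 142.8] [21.0, 22.0, 5.0] 46
side blue [168, 145] [375.0, 270.0, 143.4] [19.0, 20.0, 5.0] 47
39.13 [546.6 279.5 228. ] [-0.1  0.1 -0.6] 0.999
wrist red [282, 288] [630.9, 277.4, 105.2] [52.0, 52.0, 4.0] 2384
wrist yellow [283, 197] [543.7, 278.7, 106.2] [51.0, 53.0, 4.0] 2153
wrist green [281, 98] [459.1, 276.5, 105.9] [51.0, 52.0, 3.0] 3306
wrist blue [280, 5] [398.3, 275.1, 105.3] [7.0, 33.0, 4.0] 485
```

View pics/wr20.png

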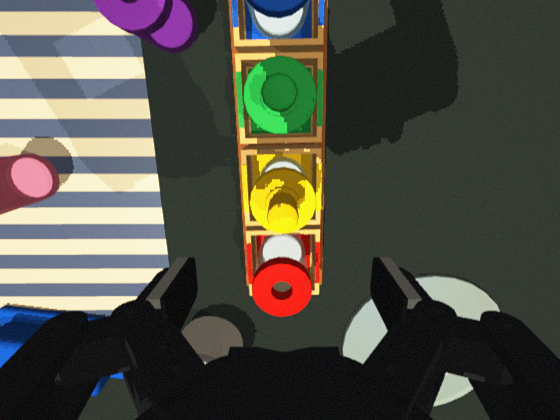

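Yellow is seated. Now the red wand.

Emit:
{"fn": "arm_command", "kwargs": {
  "increments": [
    {"dx": -0.004, "dy": -0.018, "dz": 0, "rx": 0, "ry": 0, "rz": 0, "gripper": 1},
    {"dx": -0.0081, "dy": -0.0364, "dz": 0, "rx": 0, "ry": 0, "rz": 0, "gripper": 1},
    {"dx": -0.0081, "dy": -0.0364, "dz": 0, "rx": 0, "ry": 0, "rz": 0, "gripper": 1},
    {"dx": -0.0081, "dy": -0.0364, "dz": 0, "rx": 0, "ry": 0, "rz": 0, "gripper": 1},
    {"dx": -0.0081, "dy": -0.0364, "dz": 0, "rx": 0, "ry": 0, "rz": 0, "gripper": 1},
    {"dx": -0.0081, "dy": -0.0364, "dz": 0, "rx": 0, "ry": 0, "rz": 0, "gripper": 1},
    {"dx": -0.0081, "dy": -0.0364, "dz": 0, "rx": 0, "ry": 0, "rz": 0, "gripper": 1},
    {"dx": -0.0081, "dy": -0.0364, "dz": 0, "rx": 0, "ry": 0, "rz": 0, "gripper": 1},
    {"dx": -0.0081, "dy": -0.0364, "dz": 0, "rx": 0, "ry": 0, "rz": 0, "gripper": 1},
    {"dx": -0.0081, "dy": -0.0364, "dz": 0, "rx": 0, "ry": 0, "rz": 0, "gripper": 1},
    {"dx": -0.0081, "dy": -0.0364, "dz": 0, "rx": 0, "ry": 0, "rz": 0, "gripper": 1},
    {"dx": -0.0081, "dy": -0.0364, "dz": 0, "rx": 0, "ry": 0, "rz": 0, "gripper": 1},
    {"dx": -0.0081, "dy": -0.0364, "dz": 0, "rx": 0, "ry": 0, "rz": 0, "gripper": 1},
    {"dx": -0.0081, "dy": -0.0364, "dz": 0, "rx": 0, "ry": 0, "rz": 0, "gripper": 1},
    {"dx": -0.0081, "dy": -0.0364, "dz": 0, "rx": 0, "ry": 0, "rz": 0, "gripper": 1},
    {"dx": -0.004, "dy": -0.0184, "dz": 0, "rx": 0, "ry": 0, "rz": 0, "gripper": 1},
    {"dx": -0.0022, "dy": -0.01, "dz": 0, "rx": 0, "ry": 0, "rz": 0, "gripper": 1},
    {"dx": 0, "dy": 0, "dz": 0, "rx": 0, "ry": 0, "rz": 0, "gripper": 1},
    {"dx": 0, "dy": 0, "dz": 0, "rx": 0, "ry": 0, "rz": 0, "gripper": 1}
  ]
}}

```text
time: 40.77
tool_pos: [422.4, -276.4, 224.6]
tool_rot: [-0.0, 0.0, 1.0, 0.0]
contact_force: [-1.4, 0.9, -0.0]
opening: 1.002
```

```bash
python3 look.py 21 126 150 wrist scene
```

```text
40.77 [ 422.4 -276.4  224.6] [-1.4  0.9 -0. ] 1.002
wrist red [284, 209] [420.6, -276.6, 129.1] [21.0, 20.0, 4.0] 703
scene red [149, 237] [422.2, -276.6, 129.5] [22.0, 20.0, 6.0] 70
scene yellow [341, 146] [548.4, 275.5, 137.7] [22.0, 24.0, 22.0] 83
scene green [196, 113] [176.0, 99.7, 141.6] [22.0, 33.0, 16.0] 20
scene green [314, 135] [461.0, 275.1, 137.9] [23.0, 23.0, 21.0] 80
scene blue [290, 124] [379.0, 272.9, 137.5] [18.0, 25.0, 21.0] 72
```

View pics/wr21.png

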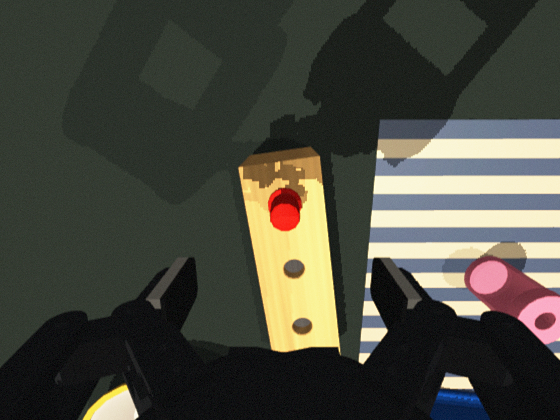

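The red wand at (284,209) is aligned.

Emit:
{"fn": "arm_command", "kwargs": {
  "increments": [
    {"dx": -0.0005, "dy": 0, "dz": -0.035, "rx": 0, "ry": 0, "rz": 0, "gripper": 1},
    {"dx": 0, "dy": 0, "dz": -0.031, "rx": 0, "ry": 0, "rz": 0, "gripper": 1},
    {"dx": 0, "dy": 0, "dz": -0.023, "rx": 0, "ry": 0, "rz": 0, "gripper": 1},
    {"dx": 0, "dy": 0, "dz": -0.01, "rx": 0, "ry": 0, "rz": 0, "gripper": 1},
    {"dx": 0, "dy": 0, "dz": 0, "rx": 0, "ry": 0, "rz": 0, "gripper": 1},
    {"dx": 0, "dy": 0, "dz": 0, "rx": 0, "ry": 0, "rz": 0, "gripper": -1},
    {"dx": 0, "dy": 0, "dz": 0, "rx": 0, "ry": 0, "rz": 0, "gripper": -1},
    {"dx": 0, "dy": 0, "dz": 0, "rx": 0, "ry": 0, "rz": 0, "gripper": -1},
    {"dx": 0, "dy": 0, "dz": 0, "rx": 0, "ry": 0, "rz": 0, "gripper": -1},
    {"dx": 0, "dy": 0, "dz": 0, "rx": 0, "ry": 0, "rz": 0, "gripper": -1},
    {"dx": 0, "dy": 0, "dz": 0, "rx": 0, "ry": 0, "rz": 0, "gripper": -1},
    {"dx": 0, "dy": 0, "dz": 0, "rx": 0, "ry": 0, "rz": 0, "gripper": -1},
    {"dx": 0, "dy": 0, "dz": 0, "rx": 0, "ry": 0, "rz": 0, "gripper": -1}
  ],
  "grip_force": 40
}}

```text
time: 41.95
tool_pos: [422.2, -277.0, 127.1]
tool_rot: [0.001, 0.0, 1.0, -0.0]
contact_force: [-0.2, 1.4, 6.6]
opening: 0.268
```

Emit:
{"fn": "arm_command", "kwargs": {
  "increments": [
    {"dx": 0, "dy": 0, "dz": 0.02, "rx": 0, "ry": 0, "rz": 0, "gripper": -1},
    {"dx": 0, "dy": 0, "dz": 0.035, "rx": 0, "ry": 0, "rz": 0, "gripper": -1},
    {"dx": 0, "dy": 0, "dz": 0.035, "rx": 0, "ry": 0, "rz": 0, "gripper": -1},
    {"dx": 0.0065, "dy": 0.017, "dz": 0.03, "rx": 0, "ry": 0, "rz": 0, "gripper": -1},
    {"dx": 0.0136, "dy": 0.036, "dz": 0, "rx": 0, "ry": 0, "rz": 0, "gripper": -1},
    {"dx": 0.0136, "dy": 0.036, "dz": 0, "rx": 0, "ry": 0, "rz": 0, "gripper": -1},
    {"dx": 0.0136, "dy": 0.036, "dz": 0, "rx": 0, "ry": 0, "rz": 0, "gripper": -1},
    {"dx": 0.0136, "dy": 0.036, "dz": 0, "rx": 0, "ry": 0, "rz": 0, "gripper": -1},
    {"dx": 0.0136, "dy": 0.036, "dz": 0, "rx": 0, "ry": 0, "rz": 0, "gripper": -1},
    {"dx": 0.0136, "dy": 0.036, "dz": 0, "rx": 0, "ry": 0, "rz": 0, "gripper": -1},
    {"dx": 0.0136, "dy": 0.036, "dz": 0, "rx": 0, "ry": 0, "rz": 0, "gripper": -1},
    {"dx": 0.0136, "dy": 0.036, "dz": 0, "rx": 0, "ry": 0, "rz": 0, "gripper": -1},
    {"dx": 0.0136, "dy": 0.036, "dz": 0, "rx": 0, "ry": 0, "rz": 0, "gripper": -1},
    {"dx": 0.0136, "dy": 0.036, "dz": 0, "rx": 0, "ry": 0, "rz": 0, "gripper": -1},
    {"dx": 0.0136, "dy": 0.036, "dz": 0, "rx": 0, "ry": 0, "rz": 0, "gripper": -1},
    {"dx": 0.0136, "dy": 0.036, "dz": 0, "rx": 0, "ry": 0, "rz": 0, "gripper": -1},
    {"dx": 0.0136, "dy": 0.036, "dz": 0, "rx": 0, "ry": 0, "rz": 0, "gripper": -1},
    {"dx": 0.0136, "dy": 0.036, "dz": 0, "rx": 0, "ry": 0, "rz": 0, "gripper": -1},
    {"dx": 0.009, "dy": 0.023, "dz": 0, "rx": 0, "ry": 0, "rz": 0, "gripper": -1},
    {"dx": 0.0041, "dy": 0.011, "dz": 0, "rx": 0, "ry": 0, "rz": 0, "gripper": -1}
  ]
}}

```text
time: 43.62
tool_pos: [632.4, 281.1, 245.5]
tool_rot: [-0.0, -0.001, 1.0, 0.0]
contact_force: [0.1, -0.5, -0.2]
opening: 0.271
```

Emit:
{"fn": "arm_command", "kwargs": {
  "increments": [
    {"dx": 0, "dy": 0, "dz": 0, "rx": 0, "ry": 0, "rz": 0, "gripper": -1},
    {"dx": 0, "dy": 0, "dz": -0.02, "rx": 0, "ry": 0, "rz": 0, "gripper": -1},
    {"dx": 0, "dy": 0, "dz": 0, "rx": 0, "ry": 0, "rz": 0, "gripper": -1},
    {"dx": 0, "dy": 0, "dz": 0, "rx": 0, "ry": 0, "rz": 0, "gripper": -1}
  ]
}}

```text
time: 43.95
tool_pos: [631.5, 277.0, 225.6]
tool_rot: [-0.001, 0.001, 1.0, -0.0]
contact_force: [0.5, 0.6, -0.9]
opening: 0.265
```

```bash
python3 look2.py 22; python3 stem.py 22 red 632 278 189; python3 -c "
import cv2,numpy as np
a=cv2.imread('pics/sc22.png')[60:200,290:430];b=cv2.imread('pics/si22.png')[50:190,190:330]
cv2.imwrite('pics/z22.png',np.hstack([cv2.resize(x,None,fx=2.4,fy=2.4,interpolation=2) for x in(a,b)]))"
```

```text
43.95 [631.5 277.  225.6] [ 0.5  0.6 -0.9] 0.265
scene stem low/mid/high [([631.5, 277.0], np.float64(12.1), 38), ([631.3, 277.5], np.float64(11.4), 34), ([631.2, 277.3], np.float64(11.7), 31)] 
   lid [([634.0, 276.3, 105.7], [53.0, 54.0, 6.0])]
side stem low/mid/high [([630.2, 274.5], np.float64(12.6), 49), ([630.2, 274.7], np.float64(12.5), 44), ([630.1, 274.8], np.float64(12.3), 41)] 
   lid [([630.8, 273.0, 104.1], [52.0, 48.0, 4.0])]
wrist stem low/mid/high [([630.2, 276.0], np.float64(11.8), 147), ([630.3, 275.9], np.float64(11.3), 161), ([630.2, 275.6], np.float64(7.2), 15)] 
   lid [([627.7, 277.5, 105.7], [45.0, 52.0, 3.0])]
```

View pics/z22.png

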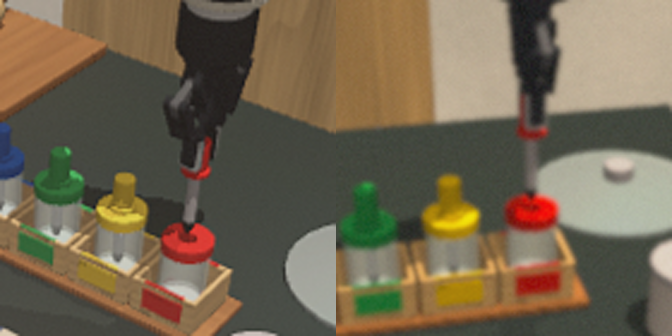

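The offset is about +1 mm in x and 0 in y. Inserting red.

Emit:
{"fn": "arm_command", "kwargs": {
  "increments": [
    {"dx": 0.001, "dy": 0, "dz": -0.01, "rx": 0, "ry": 0, "rz": 0, "gripper": -1},
    {"dx": 0, "dy": 0, "dz": -0.01, "rx": 0, "ry": 0, "rz": 0, "gripper": -1},
    {"dx": 0, "dy": 0, "dz": -0.01, "rx": 0, "ry": 0, "rz": 0, "gripper": -1},
    {"dx": 0, "dy": 0, "dz": 0, "rx": 0, "ry": 0, "rz": 0, "gripper": -1}
  ]
}}

```text
time: 44.43
tool_pos: [632.2, 277.8, 192.8]
tool_rot: [-0.002, 0.0, 1.0, -0.001]
contact_force: [-0.4, -0.6, -2.0]
opening: 0.27
```

Emit:
{"fn": "arm_command", "kwargs": {
  "increments": [
    {"dx": 0, "dy": 0, "dz": -0.015, "rx": 0, "ry": 0, "rz": 0, "gripper": -1},
    {"dx": 0, "dy": 0, "dz": -0.015, "rx": 0, "ry": 0, "rz": 0, "gripper": -1},
    {"dx": 0, "dy": 0, "dz": -0.01, "rx": 0, "ry": 0, "rz": 0, "gripper": -1},
    {"dx": 0, "dy": 0, "dz": -0.007, "rx": 0, "ry": 0, "rz": 0, "gripper": -1},
    {"dx": 0, "dy": 0, "dz": -0.003, "rx": 0, "ry": 0, "rz": 0, "gripper": -1},
    {"dx": 0, "dy": 0, "dz": 0, "rx": 0, "ry": 0, "rz": 0, "gripper": -1}
  ]
}}

```text
time: 44.93
tool_pos: [632.7, 278.1, 145.2]
tool_rot: [-0.001, 0.0, 1.0, -0.0]
contact_force: [0.3, 0.6, -0.7]
opening: 0.268
```

Emit:
{"fn": "arm_command", "kwargs": {
  "increments": [
    {"dx": 0, "dy": 0, "dz": -0.001, "rx": 0, "ry": 0, "rz": 0, "gripper": -1},
    {"dx": 0, "dy": 0, "dz": 0, "rx": 0, "ry": 0, "rz": 0, "gripper": -1},
    {"dx": 0, "dy": 0, "dz": 0, "rx": 0, "ry": 0, "rz": 0, "gripper": 0.3},
    {"dx": 0, "dy": 0, "dz": 0, "rx": 0, "ry": 0, "rz": 0, "gripper": 0.6},
    {"dx": 0, "dy": 0, "dz": 0, "rx": 0, "ry": 0, "rz": 0, "gripper": 1},
    {"dx": 0, "dy": 0, "dz": 0.01, "rx": 0, "ry": 0, "rz": 0, "gripper": 1},
    {"dx": 0, "dy": 0, "dz": 0.03, "rx": 0, "ry": 0, "rz": 0, "gripper": 1},
    {"dx": 0, "dy": 0, "dz": 0.04, "rx": 0, "ry": 0, "rz": 0, "gripper": 1},
    {"dx": -0.03, "dy": 0, "dz": 0.025, "rx": 0, "ry": 0, "rz": 0, "gripper": 1},
    {"dx": -0.035, "dy": 0, "dz": 0.02, "rx": 0, "ry": 0, "rz": 0, "gripper": 1},
    {"dx": -0.035, "dy": 0, "dz": 0.02, "rx": 0, "ry": 0, "rz": 0, "gripper": 1},
    {"dx": -0.03, "dy": 0, "dz": 0.02, "rx": 0, "ry": 0, "rz": 0, "gripper": 1},
    {"dx": 0, "dy": 0, "dz": 0, "rx": 0, "ry": 0, "rz": 0, "gripper": 1},
    {"dx": 0, "dy": 0, "dz": 0, "rx": 0, "ry": 0, "rz": 0, "gripper": 1}
  ]
}}

```text
time: 46.1
tool_pos: [502.2, 278.4, 313.1]
tool_rot: [0.002, -0.0, 1.0, 0.001]
contact_force: [-0.5, 0.8, -0.4]
opening: 1.002
```

```bash
python3 look.py 23 140 150 wrist side; python3 look.py 23b 102 109 wrist scene
```

```text
46.1 [502.2 278.4 313.1] [-0.5  0.8 -0.4] 1.002
wrist red [283, 284] [630.6, 277.7, 143.7] [20.0, 22.0, 6.0] 334
wrist yellow [286, 215] [544.4, 278.4, 144.5] [21.0, 21.0, 5.0] 384
wrist green [282, 142] [458.9, 276.4, 145.3] [20.0, 21.0, 4.0] 470
wrist blue [280, 64] [374.6, 273.8, 145.0] [21.0, 21.0, 5.0] 634
side red [271, 134] [630.8, 273.6, 143.2] [20.0, 22.0, 5.0] 41
side yellow [237, 137] [545.0, 275.9, 143.0] [22.0, 19.0, 5.0] 43
side green [203, 142] [458.0, 273.7, 143.4] [20.0, 20.0, 6.0] 47
side blue [168, 146] [374.9, 269.8, 143.0] [18.0, 20.0, 5.0] 46
46.2 [503.2 278.1 310.1] [-0.2 -0.3 -0.5] 1.001
wrist red [284, 285] [628.0, 277.8, 105.4] [48.0, 52.0, 5.0] 956
wrist yellow [286, 215] [542.4, 278.9, 105.6] [50.0, 53.0, 3.0] 1136
wrist green [283, 142] [458.3, 276.7, 105.8] [52.0, 52.0, 3.0] 1621
wrist blue [281, 63] [373.9, 274.5, 105.8] [52.0, 52.0, 3.0] 1896
scene red [368, 158] [633.8, 276.3, 105.6] [53.0, 52.0, 6.0] 161
scene yellow [341, 146] [546.6, 276.7, 105.6] [53.0, 50.0, 6.0] 149
scene green [314, 135] [460.6, 275.7, 105.5] [52.0, 55.0, 6.0] 133
scene blue [290, 125] [376.0, 272.0, 105.7] [53.0, 52.0, 6.0] 121
```

View pics/sc23b.png

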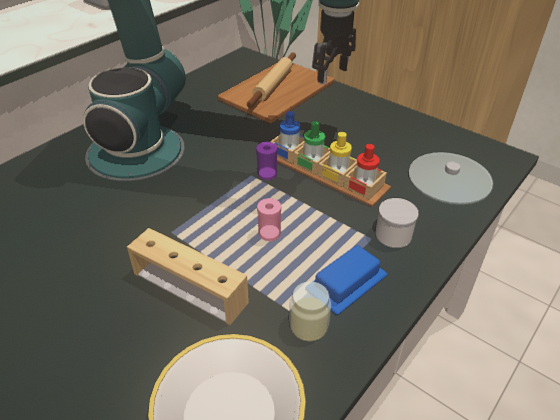

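View pics/wr23.png

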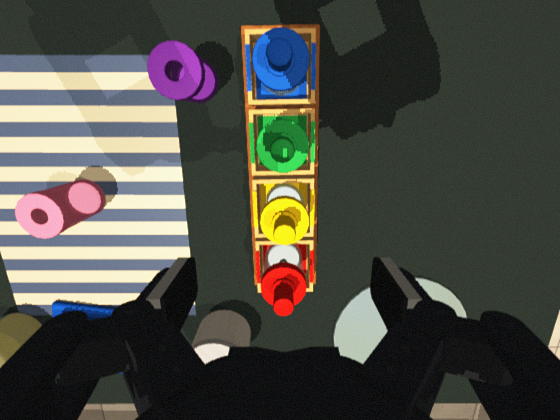

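View pics/si23.png

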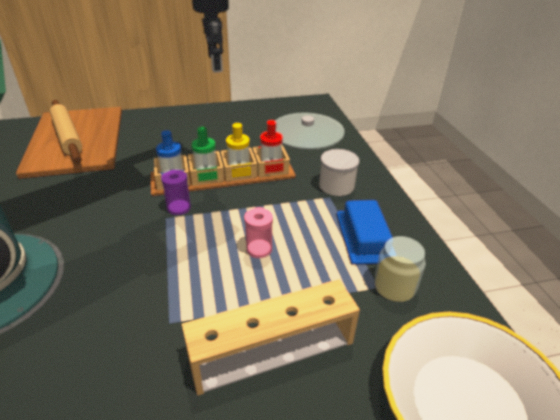

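All four jars stand in their slots with the wands down, and the tops read z≈143–145 with the lids at ≈106. The rack is empty, the bystanders and look-alikes have not moved, and the gripper is open and well clear.

```bash
python3 -c "
from workcell import *
print(sign_off())"
```

```text
the job is handed in; nothing more can be done
None
```

All four jars (red, yellow, green, blue) were on the towel. I stood each one upright in the slot of its colour, then put the matching wand through its lid down to the flange. The job was handed in at about 46 s of the 210 s allowed.

- **Last checks:** all lid tops read z ≈ 105–106 mm, where 106 is expected. The wand tops read 143–145 mm against an expected 146, about the same for all four and in both views. The insertions showed no resistance. The last pictures show the rack empty, and the butter dish, butter jar, sugar tin and the purple and pink look-alikes where they were. The gripper was open and well clear.
- **Disagreements:** the cameras differed by about 2–4 mm on the same point, and I averaged them to line up the wands. One early move command was refused because some rows were incomplete, and nothing moved. I saw no jar get knocked aside.

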